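# Strip the chokes from an inverter's choke carrier

## Task

First clear the white contactor that stands in the way at the end of the choke carrier and put it on the black mat; then lever the snapped-in keeper bar loose at its overhanging end with the pry bar over the fulcrum lug (never pull the bar with the gripper while it is still snapped in) and lay the keeper on the mat. Slide every wound choke up off its spindle and put it in the flat grey bin, and leave the pry bar lying on the mat too. Leave the other things on the bench alone.

Things in the scene. Friction and masses are not known exactly. Their poses are not given: they have to be found in the camera images.
- carrier: Choke carrier, fixed: dark sheet-steel tray 100 (x) x 322 (y) x 65 high, from y = -136 to +186 mm, with four white upright spindles in a row along y and a grey cradle at each end of the row. Origin on the bench under the row's middle. Spindles 16 dia., top at z = 113, at y = -78, -26, +26, +78. Cradles at y = -123..-105 and +105..+123: seat at z = 117 between cheeks 16 high, 39 apart.
- carrier_seat (a point): Middle of the +y cradle's seat, where the underside of the keeper's tongue sits. Each cheek here has a sprung steel ball, 12 dia., that snaps over the tongue: together they hold this end with 8 to 12 N. Once raised 12 mm it rests above them. The other cradle has no catch.
- carrier_fulcrum (a point): Top of the rounded steel fulcrum lug at y = +167 mm of the carrier, z = 106: 40 wide along x, 10 thick. The gap between it and the level of the keeper's underside is 11 mm.
- carrier_post0 (a point): Top centre of spindle 0 (16 dia.), z = 113.
- carrier_post1 (a point): Top centre of spindle 1 (16 dia.), z = 113.
- carrier_post2 (a point): Top centre of spindle 2 (16 dia.), z = 113.
- carrier_post3 (a point): Top centre of spindle 3 (16 dia.), z = 113.
- keeper: Grey plastic keeper bar across the spindle tops, over the chokes so that they cannot come off. Body 44 wide (x), 204 long (y), 20 high; end tongues 36 wide, 5 thick, flush with the underside, to y = -123 and, at the pry end, to y = +151, overhanging its cradle by 28 towards the fulcrum. Origin: centre of the body's underside; axes as the carrier's when seated. 150 g.
- keeper_snap (a point): Point on the keeper's underside at y = +114 mm: lies on carrier_seat while the bar is snapped in.
- coil0: Wound choke 0 (may be absent): copper winding on a black bobbin with flanges, 47 dia., 45 high, 20.4 bore, sitting on spindle 0 with its underside at z = 65. Origin: centre of its underside, z along its bore. About 160 g.
- coil1: Wound choke 1 (may be absent): copper winding on a black bobbin with flanges, 47 dia., 45 high, 20.4 bore, sitting on spindle 1 with its underside at z = 65. Origin: centre of its underside, z along its bore. About 160 g.
- coil2: Wound choke 2 (may be absent): copper winding on a black bobbin with flanges, 47 dia., 45 high, 20.4 bore, sitting on spindle 2 with its underside at z = 65. Origin: centre of its underside, z along its bore. About 160 g.
- coil3: Wound choke 3 (may be absent): copper winding on a black bobbin with flanges, 47 dia., 45 high, 20.4 bore, sitting on spindle 3 with its underside at z = 65. Origin: centre of its underside, z along its bore. About 160 g.
- pry: Pry bar, 200 long, lying flat on the mat: wooden handle 90 long, 18 wide, 22 high; flat steel blade 110 long, 20 wide, 5 thick, flush with the handle's underside. Origin: on the underside, where blade meets handle; x points to the blade's tip (handle x = -90..0, blade 0..110), z up. 160 g, balance near x = -10.
- pry_tip (a point): Middle of the blade's tip, at half its thickness.
- contactor: White box-shaped contactor 62 (x) x 84 (y) x 70 high, standing on the bench beyond the pry end of the carrier. Origin: centre of its underside, z up. About 450 g.
- contactor_mid (a point): Centre of the contactor, 35 above its underside.
- mat: Black rubber mat on the bench near the robot, 110 (x) x 620 (y), 3 thick, fixed. Origin: centre of its underside.
- bin: Grey open plastic bin for the chokes, 150 (x) x 230 (y) x 35 high, walls and floor 4, fixed. Origin: centre of its underside.
- meter: Yellow multimeter, 80 x 150 x 34; bystander.
- driver: Screwdriver; bystander.
- tape: Roll of tape lying flat, 90 dia., 24 high; bystander.
- carton: Small carton 90 x 70 x 60; bystander.
- hammer: Hammer; bystander.

How it is judged:
By the outcome, as a careful person would: the job done as asked, in the order asked, and still so for the second after the job is handed in, with the robot touching nothing.
Of coil0, coil1, coil2, coil3 only 3 to 4 are there at a start; the rules pass over those that are not, and their reading is None.
At some moment in a run one of contactor, pry may be knocked a few centimetres aside while the robot is not near it.
Once in a run the grip may slacken for a moment while it holds something.
It also fails if it takes over 208 s, if anything falls off the work surface, if the arm or the gripper's body presses on something with over 40 N, if the wrist force passes 120 N, or if a joint passes its speed limit or range.

## Robot

A 6-joint arm with a two-finger parallel gripper is mounted at the origin on the work surface. World frame = base frame: x ahead of the robot, y to its left, z up, the work surface at z = 0. Lengths are in m, angles in rad, forces in N, time in s.
With the tool pointing down it reaches from about 0.4 to 0.825 m from the base axis. Payload 7 kg.
Tool frame: the origin (TCP) lies midway between the tips of the shut fingers; the grasp point (between the pads) lies 19 mm behind it; z points along the fingers, y is the direction in which the jaws open and shut (so a half turn about z gives the same grasp; the last joint's range is limited). The gripper opens to 88 mm and grips with 3 to 60 N. Pads are 19 mm wide; open, the fingers measure 130 mm over their backs; the gripper's body (78 mm by 193 mm) begins 47 mm behind the grasp point.
Start: joints at [1.63, 0.359, 0.012, 0, -1.224, -0.288], TCP at [0.153, 0.657, 0.227] pointing down, gripper open.
Joint ranges: [-3.07, 3.07], [-1.43, 2.12], [-1.02, 1.25], [-3.03, 1.67], [-3.05, -0], [-3.03, 3.03]. Speed limits (rad/s): [2.39, 2.39, 3.01, 3.14, 3.14, 3.14].

## Interface

Orientations are given as a unit quaternion [x, y, z, w].
In Python, from cell import env, eyes, order gives the robot as it stands.
- The arm moves only by the tool play_rows, never from a script. Its argument "moves" is a list that holds one entry, the list of rows, each a list of 6 numbers: the shift along the tool's x, y, z in m, then the turn, a rotation vector about the tool's x, y, z in units of 6 degrees (1.0 is 6 degrees). In form: [[[dx, dy, dz, rx, ry, rz], ...]]. A call has 1 to 20 rows; each row is the pose to reach, as a shift and turn from the pose commanded when the call began, along the tool's axes at that moment; what a row does not reach only later rows make up. A row lasts 1/10 s, in which the tool goes at most 50 mm and 8.59 degrees, less where a joint would pass 70% of its speed; a pose out of reach is approached as far as the arm can. A call with a gripper value outside its range is refused whole. "hand" is the closure, from 0 (fully open) to 1 (shut), set as the call begins (left out, the last holds). The fingers move at their own pace and stop on an object; the grip force is fixed at half the most. Time passes only in rows, so rows that repeat a pose let the fingers close. It gives the time, the measured TCP pose, the force and the opening at its end, in the units of the state.
- env.observe(): the state, without advancing time (a new reading comes with each control period).
- eyes.grab_frame(name): name is "scene" or "top" or "wrist"; returns the picture (400x640x3 uint8, red, green, blue); there is no depth.
- eyes.camera_params(name): a dict with "intrinsics" (3x3 intrinsics, pixels), "pose" (4x4, takes a point from camera to world coordinates). Camera axes: x right, y down, z forward; pixel columns grow to the right and rows downward; lengths in m; the calibration is good to about 2 mm. The wrist camera is an equidistant fisheye: a pixel r from the principal point sees the ray r / f radians off the axis. A picture is of the moment at which its call begins: read the wrist's pose just before it. camera_params takes no time and is no camera call; for the wrist camera it gives the pose at the moment of the call.
- order.close_job(): hands the job in, once; it reports no verdict.
The state is a dict: "time_s": time; "joint_pos": joint angles; "joint_vel": joint speeds; "tau": joint torques, N m; "tool_pos": TCP position; "tcp_rot": TCP orientation; "contact_force": force on the tool from outside, world axes, zero at the start; "moment": the same for the moment, N m; "width": opening from 0.0 (shut) to 1.0 (fully open).
Only numpy, scipy, OpenCV 4.12 (cv2) and the standard library are available. Lean on these libraries where they do the work, as an engineer would, in place of code of your own. Each camera call takes 0.05 s, during which the arm holds its last target.

## Working session

There is one attempt and no reset: what is moved stays moved. The work goes in short steps, Python scripts to look and compute and a tool call to move; the robot and the scene stay as the last step left them, time stands still between calls to the robot, and variables do not carry over. Pictures are saved under pics/ and viewed, and the job is handed in when it is done.

Besides the shell and the picture viewer there is one more tool, called as name(argument=value, ...), one argument or row to a line, values as JSON. play_rows: Moves the arm, as the interface text tells. Its arguments: {"type":"object","properties":{"moves":{"type":"array","items":{"type":"array","items":{"type":"array","items":{"type":"number"}}}},"hand":{"type":"number"}},"required":["moves"]}

```bash
ls -la; mkdir -p pics
python3 - <<'E'
from cell import env, eyes, order
import cv2, numpy as np
print(env.observe())
for n in ("scene","top","wrist"):
    p=eyes.camera_params(n); print(n,p["intrinsics"],np.round(p["pose"],4).tolist())
    im=eyes.grab_frame(n); cv2.imwrite(f"pics/{n}0.png",cv2.cvtColor(im,cv2.COLOR_RGB2BGR))
E
```

```text
total 12
drwxr-xr-x  3 agent agent 4096 Dec  7 02:46 .
drwxr-xr-x 23 root  root  4096 Dec  7 02:46 ..
drwxr-xr-x  2 agent agent 4096 Dec  7 02:46 pics
{'time_s': 0.0, 'joint_pos': array([ 1.63012953e+00,  3.59396360e-01,  1.10988805e-02, -3.70483367e-04,
       -1.22410863e+00, -2.88085613e-01]), 'joint_vel': array([-0.00030256,  0.00031619, -0.00215823, -0.00046795,  0.00050732,
        0.00090351]), 'tau': array([-7.88643720e-04, -5.82728684e+01,  2.93062609e+01,  6.99710727e+00,
        6.99476586e-03, -1.60083887e-04]), 'tool_pos': array([0.1529816 , 0.65694626, 0.22563032]), 'tcp_rot': array([ 9.93458631e-01, -1.14189623e-01, -3.24337572e-05,  8.22879174e-04]), 'contact_force': array([0.18819787, 0.19861273, 0.01179779]), 'moment': array([ 0.00487883, -0.01067166,  0.02133696]), 'width': 0.999799390113187}
scene [[410.44784068   0.         319.51594897]
 [  0.         410.44784068 200.25624086]
 [  0.           0.           1.        ]] [[-0.3156, 0.6396, -0.7009, 1.3304], [0.9487, 0.1988, -0.2458, 0.3399], [-0.0179, -0.7425, -0.6696, 0.8879], [0.0, 0.0, 0.0, 1.0]]
top [[510.98546684   0.         324.79008038]
 [  0.         510.98546684 202.71492643]
 [  0.           0.           1.        ]] [[0.0196, -0.9863, 0.1636, 0.2491], [-0.9998, -0.019, 0.0052, 0.0548], [-0.002, -0.1636, -0.9865, 1.7221], [0.0, 0.0, 0.0, 1.0]]
wrist [[309.70691629   0.         317.57877504]
 [  0.         309.70691629 199.2481898 ]
 [  0.           0.           1.        ]] [[-0.2258, -0.9291, -0.2929, 0.2326], [-0.9742, 0.2159, 0.0661, 0.6389], [0.0018, 0.3002, -0.9539, 0.3832], [0.0, 0.0, 0.0, 1.0]]
```

View pics/scene0.png

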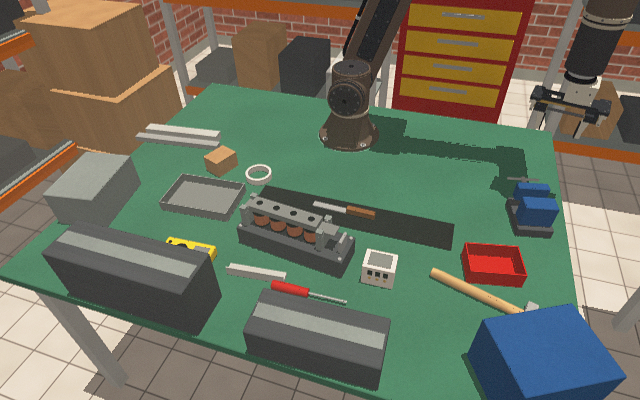

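View pics/top0.png

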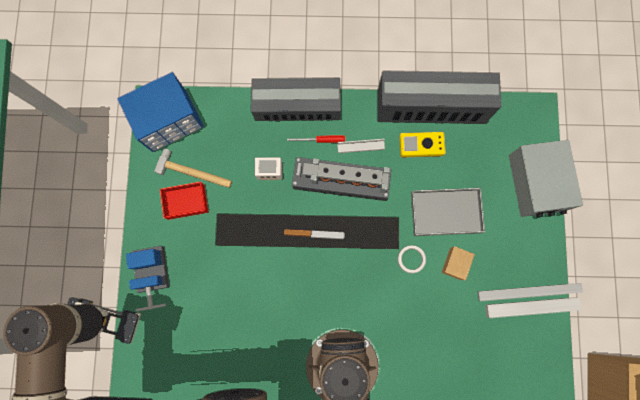

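View pics/wrist0.png

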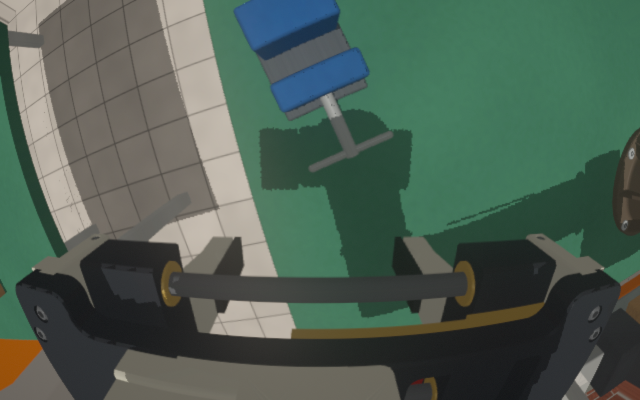

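```bash
cat > h.py <<'E'
import numpy as np, cv2
from scipy.spatial.transform import Rotation as R
def ray(P,uv,fish=False):
    K=np.array(P["intrinsics"]);T=np.array(P["pose"])
    x=(uv[0]-K[0,2])/K[0,0]; y=(uv[1]-K[1,2])/K[1,1]
    if fish:
        r=np.hypot(x,y); d=np.array([np.sin(r)*x/r,np.sin(r)*y/r,np.cos(r)]) if r>1e-9 else np.array([0,0,1.])
    else: d=np.array([x,y,1.])
    d=T[:3,:3]@d; return T[:3,3],d/np.linalg.norm(d)
def onplane(P,uv,z,fish=False):
    o,d=ray(P,uv,fish); return o+d*(z-o[2])/d[2]
def proj(P,p,fish=False):
    K=np.array(P["intrinsics"]);T=np.array(P["pose"])
    c=T[:3,:3].T@(np.asarray(p)-T[:3,3])
    if fish:
        rr=np.hypot(c[0],c[1]);th=np.arctan2(rr,c[2]); x,y=c[:2]/max(rr,1e-9)*th
    else: x,y=c[:2]/c[2]
    return np.array([K[0,0]*x+K[0,2],K[1,1]*y+K[1,2]])
def tri(rays):
    A=np.zeros((3,3));b=np.zeros(3)
    for o,d in rays:
        M=np.eye(3)-np.outer(d,d);A+=M;b+=M@o
    p=np.linalg.solve(A,b); return p,[np.linalg.norm(np.cross(p-o,d)) for o,d in rays]
def down(yaw):
    """tool pointing down, tool y (jaw dir) at angle yaw in world xy"""
    y=np.array([np.cos(yaw),np.sin(yaw),0]);z=np.array([0,0,-1.]);x=np.cross(y,z)
    return R.from_matrix(np.stack([x,y,z],1))
def delta(pos0,R0,pos,Rt):
    d=R0.inv().apply(np.asarray(pos)-pos0); rv=(R0.inv()*Rt).as_rotvec(degrees=True)/6
    return np.round(np.r_[d,rv],4)
def save(im,name,box=None,s=1):
    im=cv2.cvtColor(im,cv2.COLOR_RGB2BGR)
    if box: im=im[box[1]:box[3],box[0]:box[2]]
    cv2.imwrite("pics/"+name,cv2.resize(im,None,fx=s,fy=s,interpolation=cv2.INTER_CUBIC))
E
python3 - <<'E'
import cv2
a=cv2.imread('pics/top0.png')[120:270,210:490]; cv2.imwrite('pics/top0z.png',cv2.resize(a,None,fx=2.8,fy=2.8,interpolation=cv2.INTER_CUBIC))
a=cv2.imread('pics/scene0.png')[165:315,220:420]; cv2.imwrite('pics/scene0z.png',cv2.resize(a,None,fx=4,fy=4,interpolation=cv2.INTER_CUBIC))
E
```

```text
(no output)
```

View pics/top0z.png

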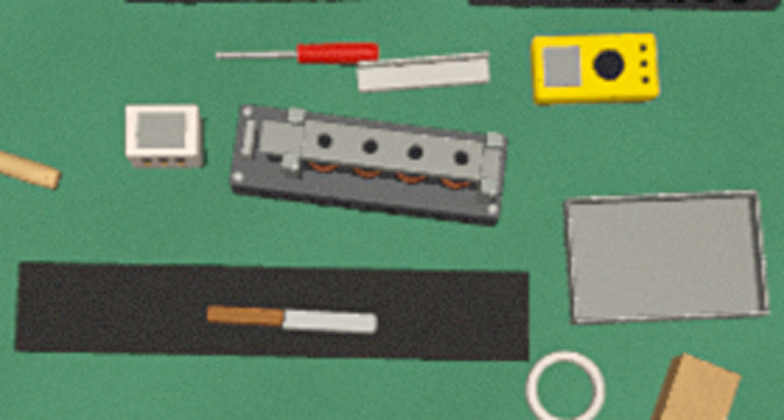

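View pics/scene0z.png

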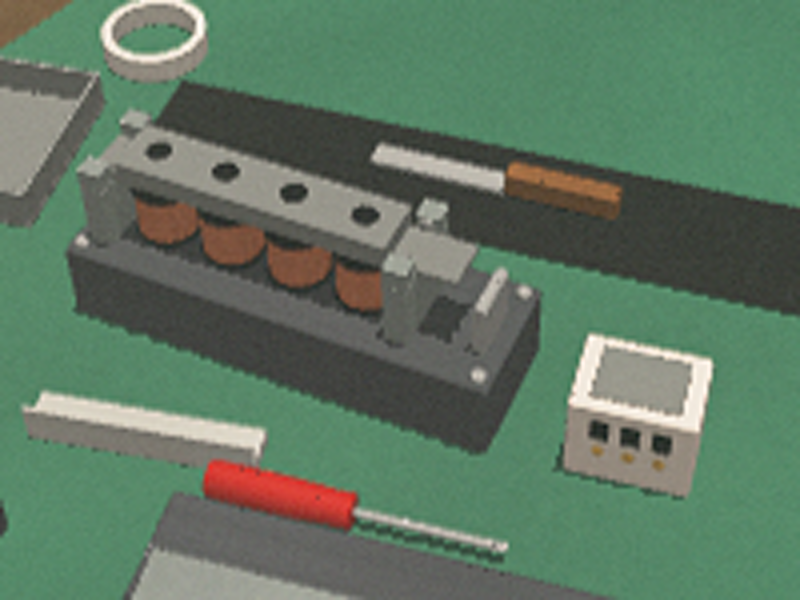

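Run:
```python
from cell import env, eyes
from h import *
im=cv2.imread('pics/top0.png');hsv=cv2.cvtColor(im,cv2.COLOR_BGR2HSV)
P=eyes.camera_params("top");S=eyes.camera_params("scene")
def rect(mask,name,z,box=None):
    m=mask.copy().astype(np.uint8)*255
    if box is not None:
        k=np.zeros_like(m);k[box[1]:box[3],box[0]:box[2]]=1;m*=k
    cs,_=cv2.findContours(m,cv2.RETR_EXTERNAL,cv2.CHAIN_APPROX_NONE);c=max(cs,key=cv2.contourArea)
    r=cv2.minAreaRect(c);b=cv2.boxPoints(r)
    w=np.array([onplane(P,q,z) for q in b]);ctr=w.mean(0)
    e=[w[1]-w[0],w[2]-w[1]]
    print(name,"px",np.round(r[0],1),"ctr",np.round(ctr,4),"edges",[(round(np.linalg.norm(v),4),round(np.degrees(np.arctan2(v[1],v[0])),1)) for v in e])
    return ctr
h,s,v=cv2.split(hsv)
rect((v<75)&(s<90),"mat",.003,(205,205,410,255))
rect((v>215)&(s<40)|((v>130)&(s<40)),"contactor top",.07,(245,150,292,178))
rect((v>150)&(s<60),"blade",.008,(280,225,350,245))
rect((s>120)&(h<20)&(v>80),"handle",.025,(280,225,350,245))
rect((s<45)&(v>90),"bin rim",.035,(405,180,490,240))
```

```text
mat px [307.2 231. ] ctr [0.4364 0.1219 0.003 ] edges [(np.float64(0.108), np.float64(1.9)), (np.float64(0.6196), np.float64(-90.1))]
contactor top px [268. 167.] ctr [0.6395 0.2542 0.07  ] edges [(np.float64(0.0865), np.float64(-88.9)), (np.float64(0.068), np.float64(-178.1))]
blade px [327.1 234.2] ctr [0.4259 0.054  0.008 ] edges [(np.float64(0.0208), np.float64(-1.6)), (np.float64(0.108), np.float64(-91.9))]
handle px [297.  232.3] ctr [0.4287 0.1546 0.025 ] edges [(np.float64(0.021), np.float64(-1.3)), (np.float64(0.0875), np.float64(-92.1))]
bin rim px [447.5 211.4] ctr [ 0.508  -0.3462  0.035 ] edges [(np.float64(0.2414), np.float64(-86.4)), (np.float64(0.153), np.float64(-179.4))]
```

```bash
cat > d.py <<'E'
# usage: d.py x y z yaw_deg(of tool y) ; prints delta from the current measured pose
import sys; from cell import env; from h import *
o=env.observe(); x,y,z,a=map(float,sys.argv[1:5])
R0=R.from_quat(o["tcp_rot"])
print("now",np.round(o["tool_pos"],4),"yaw_y",np.round(np.degrees(np.arctan2(*R0.as_matrix()[1::-1,1])),2),"zax",np.round(R0.as_matrix()[:,2],4),"q",np.round(o["joint_pos"],2),"w",round(o["width"],3),"t",round(o["time_s"],2))
print(delta(o["tool_pos"],R0,[x,y,z],down(np.radians(a))).tolist())
E
python3 d.py 0.60 0.25 0.26 -180
```

```text
now [0.153  0.6571 0.2259] yaw_y -103.12 zax [-2.0e-04 -1.2e-03 -1.0e+00] q [ 1.63  0.36  0.01 -0.   -1.22 -0.29] w 1.001 t 0.15
[0.5277, 0.2951, -0.0337, 0.0088, -0.0086, 12.8141]
```

play_rows(
  moves=[
    [[0.528,0.295,-0.034,0,0,12.81],[0.528,0.295,-0.034,0,0,12.81],[0.528,0.295,-0.034,0,0,12.81],[0.528,0.295,-0.034,0,0,12.81],[0.528,0.295,-0.034,0,0,12.81],[0.528,0.295,-0.034,0,0,12.81],[0.528,0.295,-0.034,0,0,12.81],[0.528,0.295,-0.034,0,0,12.81],[0.528,0.295,-0.034,0,0,12.81],[0.528,0.295,-0.034,0,0,12.81],[0.528,0.295,-0.034,0,0,12.81],[0.528,0.295,-0.034,0,0,12.81],[0.528,0.295,-0.034,0,0,12.81],[0.528,0.295,-0.034,0,0,12.81],[0.528,0.295,-0.034,0,0,12.81],[0.528,0.295,-0.034,0,0,12.81]],
  ],
)

```text
time_s: 1.75
tool_pos: [0.5996, 0.2513, 0.2605]
tcp_rot: [0.708, -0.706, -0.0, 0.0]
contact_force: [-0.3, -0.3, -0.1]
width: 0.998
```

```bash
cat > snap.py <<'E'
import sys; from cell import env,eyes; from h import *; import json
n=sys.argv[1]; 
for c in sys.argv[2:]:
    P=eyes.camera_params(c); im=eyes.grab_frame(c)
    cv2.imwrite(f"pics/{c}{n}.png",cv2.cvtColor(im,cv2.COLOR_RGB2BGR))
    json.dump({k:np.array(v).tolist() for k,v in P.items()},open(f"pics/{c}{n}.json","w"))
o=env.observe(); print(round(o["time_s"],2),np.round(o["tool_pos"],4),np.round(o["contact_force"],2))
E
python3 snap.py 1 wrist top; python3 d.py .64 .254 .12 -180
```

```text
1.85 [0.5996 0.2515 0.2608] [-0.41  0.9   0.32]
now [0.5996 0.2515 0.2608] yaw_y -179.86 zax [ 2.e-04  2.e-04 -1.e+00] q [ 0.7   0.3   0.   -0.   -1.28 -0.69] w 1.002 t 1.85
[-0.0024, -0.0404, 0.1408, -0.0016, 0.0024, 0.0235]
```

View pics/wrist1.png

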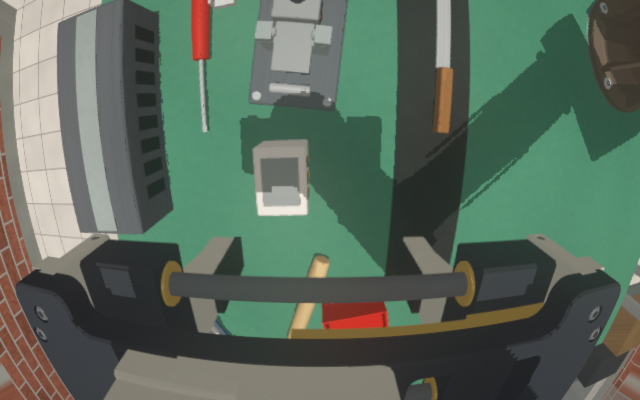

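Run:
```python
import cv2
a=cv2.imread('pics/wrist1.png')[0:225,210:360]; cv2.imwrite('pics/w1z.png',cv2.resize(a,None,fx=2.6,fy=2.6,interpolation=cv2.INTER_CUBIC))
a=cv2.imread('pics/wrist1.png')[130:225,235:325]; cv2.imwrite('pics/w1zz.png',cv2.resize(a,None,fx=6,fy=6,interpolation=cv2.INTER_CUBIC))
```

```text
(no output)
```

View pics/w1z.png

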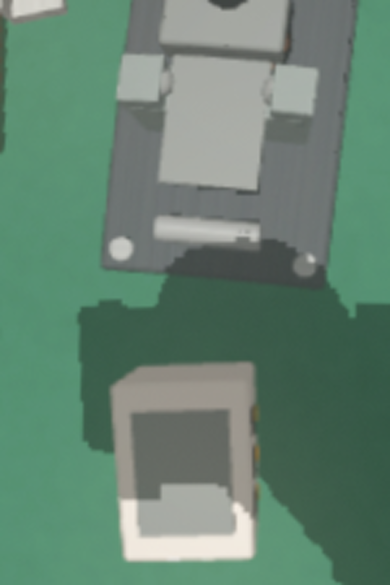

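View pics/w1zz.png

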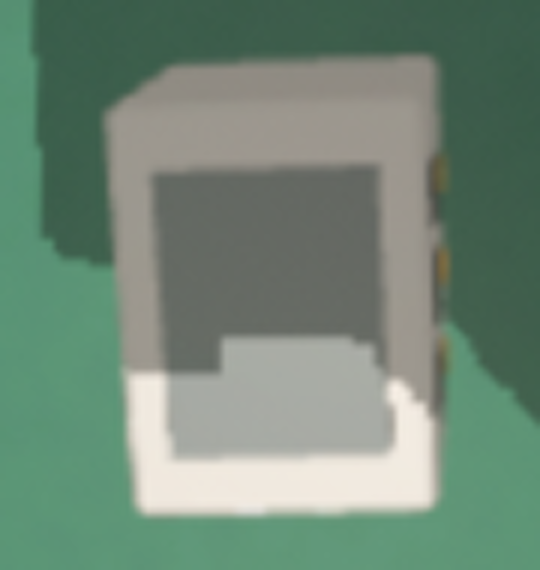

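Run:
```python
import json; from h import *
W=json.load(open('pics/wrist1.json'));T=json.load(open('pics/top1.json'))
c=[(106,118),(435,100),(437,512),(138,515)]
q=[np.array(p)/6+[235,130] for p in c]
w=np.array([onplane(W,p,.07,True) for p in q]);print(w.round(4),w.mean(0).round(4))
for i in range(4):print(np.linalg.norm(w[i]-w[(i+1)%4]).round(4))
ctrpx=proj(W,w.mean(0),True)
im=cv2.imread('pics/top1.png')
print(tri([ray(T,(268,167)),ray(W,ctrpx,True)]))
for n,p,z in [("tongueL",(160,178),.122),("tongueR",(257,190),.122),("fulL",(155,228),.106),("fulR",(258,238),.106),("cheekLmid",(141,78),.133),("cheekRmid",(295,90),.133)]:
    print(n,onplane(W,np.array(p)/2.6+[210,0],z,True).round(4))
```

```text
[[0.6739 0.2199 0.07  ]
 [0.6109 0.2171 0.07  ]
 [0.6109 0.2995 0.07  ]
 [0.6715 0.3006 0.07  ]] [0.6418 0.2593 0.07  ]
0.0631
0.0824
0.0607
0.0807
(array([0.63841399, 0.25434035, 0.08250634]), [np.float64(0.0024760238411345877), np.float64(0.0024760238411345114)])
tongueL [0.6431 0.1341 0.122 ]
tongueR [0.608  0.1394 0.122 ]
fulL [0.6475 0.1518 0.106 ]
fulR [0.608  0.1564 0.106 ]
cheekLmid [0.6485 0.0982 0.133 ]
cheekRmid [0.5946 0.104  0.133 ]
```

```bash
python3 d.py .641 .258 .025 -180
```

```text
now [0.5996 0.2515 0.2608] yaw_y -179.86 zax [ 2.e-04  2.e-04 -1.e+00] q [ 0.7   0.3   0.   -0.   -1.28 -0.69] w 1.002 t 1.85
[-0.0064, -0.0414, 0.2358, -0.0016, 0.0024, 0.0235]
```

play_rows(
  moves=[
    [[-0.006,-0.041,0.05,0,0,0.02],[-0.006,-0.041,0.09,0,0,0.02],[-0.006,-0.041,0.11,0,0,0.02],[-0.006,-0.041,0.14,0,0,0.02],[-0.006,-0.041,0.17,0,0,0.02],[-0.006,-0.041,0.2,0,0,0.02],[-0.006,-0.041,0.22,0,0,0.02],[-0.006,-0.041,0.235,0,0,0.02],[-0.006,-0.041,0.235,0,0,0.02]],
  ],
)

```text
time_s: 2.75
tool_pos: [0.6399, 0.2563, 0.0234]
tcp_rot: [-0.707, 0.707, 0.0, -0.002]
contact_force: [-0.3, -0.1, -0.5]
width: 0.996
```

play_rows(
  hand=1,
  moves=[
    [[0,0,0,0,0,0],[0,0,0,0,0,0],[0,0,0,0,0,0],[0,0,0,0,0,0],[0,0,0,0,0,0],[0,0,0,0,0,0],[0,0,0,0,0,0],[0,0,0,0,0,0]],
  ],
)

```text
time_s: 3.55
tool_pos: [0.6425, 0.2568, 0.0269]
tcp_rot: [-0.707, 0.708, -0.0, 0.001]
contact_force: [1.3, 1.2, 5.3]
width: 0.709
```

```bash
python3 d.py .436 .372 .12 -180
```

```text
now [0.6425 0.2568 0.0269] yaw_y 179.93 zax [ 0.0022  0.001  -1.    ] q [ 0.66  0.55 -0.17  0.   -0.85 -0.66] w 0.709 t 3.55
[-0.1151, 0.2064, -0.0934, -0.021, 0.0099, -0.0112]
```

play_rows(
  moves=[
    [[0,0,-0.02,0,0,0],[0,0,-0.05,0,0,0],[0,0,-0.08,0,0,0],[-0.01,0.02,-0.08,0,0,0],[-0.025,0.045,-0.08,0,0,0],[-0.04,0.075,-0.08,0,0,0],[-0.06,0.105,-0.08,0,0,0],[-0.075,0.135,-0.08,0,0,0],[-0.092,0.165,-0.08,0,0,0],[-0.105,0.19,-0.08,0,0,0],[-0.113,0.202,-0.08,0,0,0],[-0.115,0.205,-0.08,0,0,0],[-0.115,0.205,-0.08,0,0,0]],
  ],
)

```text
time_s: 4.85
tool_pos: [0.4362, 0.3716, 0.1052]
tcp_rot: [-0.707, 0.707, -0.0, -0.0]
contact_force: [-0.3, 0.6, -5.2]
width: 0.708
```

```bash
python3 snap.py 2 wrist; python3 d.py .436 .372 .030 -180
```

```text
4.9 [0.4367 0.3713 0.1052] [ 0.56 -0.69 -4.47]
now [0.4367 0.3713 0.1052] yaw_y 179.91 zax [-5.e-04 -7.e-04 -1.e+00] q [ 1.05  0.3  -0.37 -0.   -0.9  -1.05] w 0.709 t 4.9
[-0.0007, 0.0007, 0.0752, 0.0044, -0.0064, -0.0145]
```

View pics/wrist2.png

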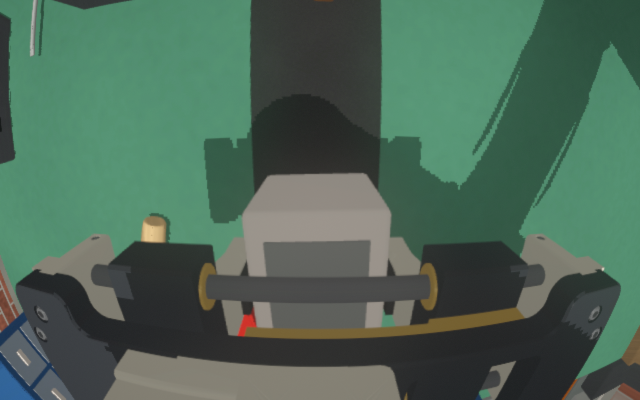

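play_rows(
  moves=[
    [[0,0,0.03,0,0,0],[0,0,0.05,0,0,0],[0,0,0.062,0,0,0],[0,0,0.07,0,0,0],[0,0,0.075,0,0,0],[0,0,0.075,0,0,0],[0,0,0.075,0,0,0]],
  ],
)

```text
time_s: 5.6
tool_pos: [0.437, 0.3721, 0.0312]
tcp_rot: [-0.707, 0.708, 0.0, 0.001]
contact_force: [0.6, 0.5, -5.2]
width: 0.708
```

play_rows(
  moves=[
    [[0,0,0.002,0,0,0],[0,0,0.002,0,0,0]],
  ],
)

```text
time_s: 5.8
tool_pos: [0.4371, 0.3723, 0.0299]
tcp_rot: [-0.707, 0.707, 0.0, 0.001]
contact_force: [-1.4, -0.9, 3.7]
width: 0.708
```

play_rows(
  hand=0,
  moves=[
    [[0,0,0,0,0,0],[0,0,0,0,0,0],[0,0,0,0,0,0],[0,0,0,0,0,0],[0,0,0,0,0,0],[0,0,0,0,0,0],[0,0,-0.03,0,0,0],[0,0,-0.07,0,0,0],[0,0,-0.11,0,0,0],[0,0,-0.15,0,0,0],[0,0,-0.19,0,0,0]],
  ],
)

```text
time_s: 6.9
tool_pos: [0.4364, 0.3714, 0.2203]
tcp_rot: [-0.707, 0.708, 0.0, 0.0]
contact_force: [0.7, 1.0, -1.2]
width: 1.0
```

```bash
python3 snap.py 3 wrist top; python3 d.py .43 .1 .22 -180
```

```text
7.0 [0.4387 0.3739 0.2249] [0.3  0.37 0.01]
now [0.4387 0.3739 0.2249] yaw_y 179.96 zax [ 0.0067  0.0077 -0.9999] q [ 1.05  0.19 -0.22  0.   -1.15 -1.05] w 0.997 t 7.0
[0.2739, 0.0086, 0.0028, -0.0636, 0.0735, -0.0065]
```

View pics/top3.png

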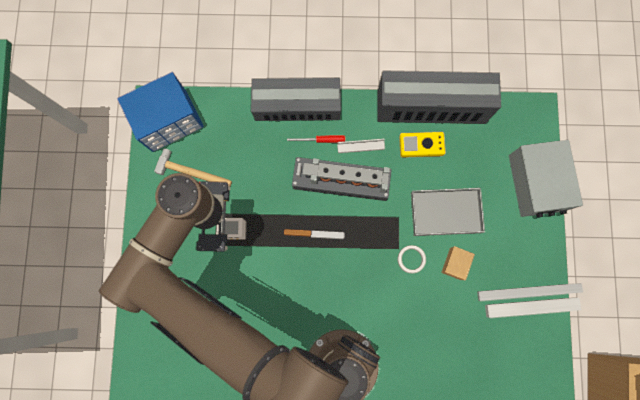

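play_rows(
  moves=[
    [[0.17,-0.11,-0.03,0,0,0],[0.17,-0.11,-0.03,0,0,0],[0.17,-0.11,-0.03,0,0,0],[0.17,-0.11,-0.03,0,0,0],[0.17,-0.11,-0.03,0,0,0],[0.17,-0.11,-0.03,0,0,0],[0.17,-0.11,-0.03,0,0,0],[0.17,-0.11,-0.03,0,0,0],[0.17,-0.11,-0.03,0,0,0]],
  ],
)

```text
time_s: 7.9
tool_pos: [0.5458, 0.2026, 0.2484]
tcp_rot: [0.707, -0.707, -0.0, 0.0]
contact_force: [-0.8, -0.5, -0.0]
width: 1.002
```

```bash
python3 snap.py 4 wrist
```

```text
7.95 [0.5458 0.2025 0.2484] [-0.53  0.99  0.41]
```

play_rows(
  moves=[
    [[0.1,0,0,0,0,0],[0.1,0,0,0,0,0],[0.1,0,0,0,0,0],[0.1,0,0,0,0,0],[0.1,0,0,0,0,0],[0.1,0,0,0,0,0],[0.1,0,0,0,0,0]],
  ],
)

```text
time_s: 8.65
tool_pos: [0.5462, 0.1025, 0.2484]
tcp_rot: [-0.707, 0.707, 0.0, -0.0]
contact_force: [-0.5, 0.5, -0.0]
width: 1.0
```

```bash
python3 snap.py 5 wrist
```

```text
8.7 [0.5462 0.1023 0.2484] [-0.38 -0.08 -0.39]
```

View pics/wrist4.png

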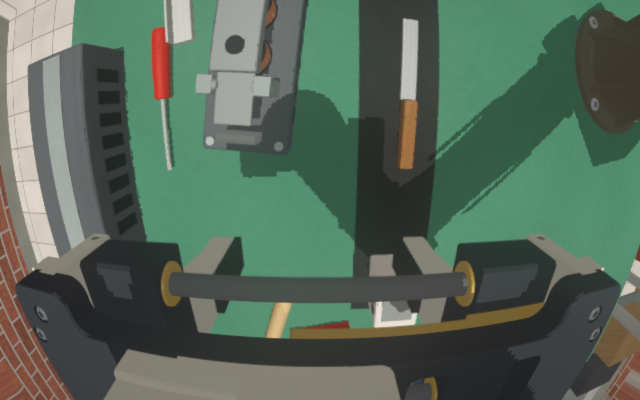

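View pics/wrist5.png

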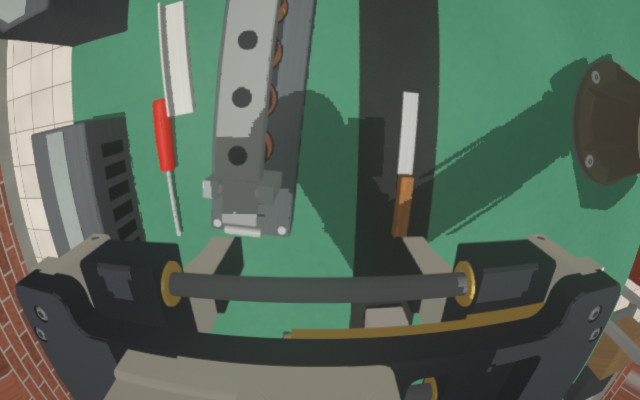

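Run:
```python
import cv2
a=cv2.imread('pics/wrist4.png')[0:160,185:315]; cv2.imwrite('pics/w4z.png',cv2.resize(a,None,fx=4.5,fy=4.5,interpolation=cv2.INTER_CUBIC)[:, :600])
a=cv2.imread('pics/wrist5.png')[0:240,190:330]; cv2.imwrite('pics/w5z.png',cv2.resize(a,None,fx=2.5,fy=2.5,interpolation=cv2.INTER_CUBIC))
a=cv2.imread('pics/wrist5.png')[125:245,190:330]; cv2.imwrite('pics/w5zz.png',cv2.resize(a,None,fx=4.5,fy=4.5,interpolation=cv2.INTER_CUBIC))
```

```text
(no output)
```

View pics/w4z.png

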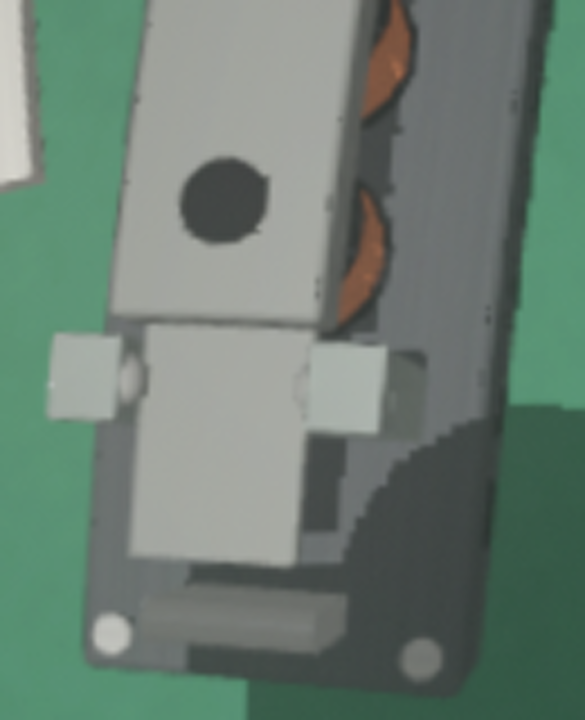

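View pics/w5zz.png

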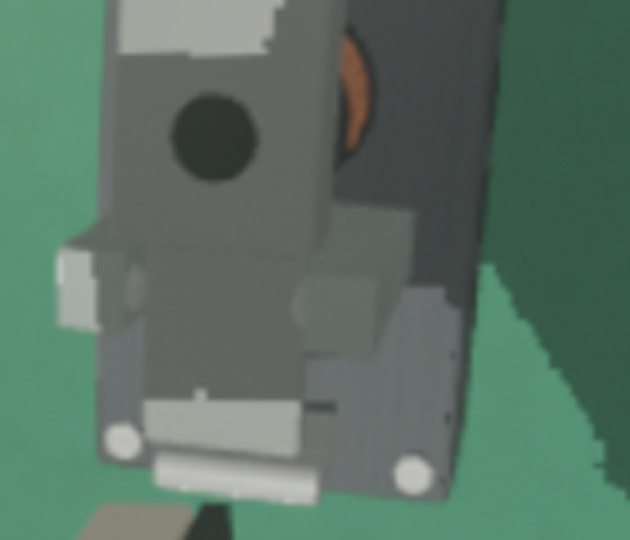

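Run:
```python
import json; from h import *
A=json.load(open('pics/wrist4.json'));B=json.load(open('pics/wrist5.json'))
f={"hole3":((224,200),(214,138)),"tongL":((129,555),(143,450)),"tongR":((296,567),(299,457)),"scrL":((111,634),(122,440)),"scrR":((421,660),(413,475)),"cheekR":((346,390),(341,315)),"lugRtop":((345,596),(318,470)),"lugLtop":((142,592),(158,455))}
z0={"hole3":.137,"tongL":.122,"tongR":.122,"scrL":.066,"scrR":.066,"cheekR":.133,"lugRtop":.104,"lugLtop":.104}
for n,(a,b) in f.items():
    a=np.array(a)/4.5+[185,0];b=np.array(b)/4.5+[190,125]
    p,e=tri([ray(A,a,True),ray(B,b,True)])
    print(n,p.round(4),np.round(e,4)," plane:",onplane(A,a,z0[n],True).round(4),onplane(B,b,z0[n],True).round(4))
```

```text
hole3 [0.6179 0.0647 0.1366] [0. 0.]  plane: [0.6178 0.0648 0.137 ] [0.6179 0.0647 0.137 ]
tongL [0.6415 0.1351 0.1287] [0.0001 0.0001]  plane: [0.6437 0.1355 0.122 ] [0.644  0.1379 0.122 ]
tongR [0.6077 0.1396 0.1206] [0. 0.]  plane: [0.6075 0.1395 0.122 ] [0.6074 0.139  0.122 ]
scrL [0.669  0.1582 0.0657] [0. 0.]  plane: [0.6689 0.1581 0.066 ] [0.669  0.1581 0.066 ]
scrR [0.5887 0.1668 0.0667] [0. 0.]  plane: [0.5888 0.1669 0.066 ] [0.5888 0.1671 0.066 ]
cheekR [0.5949 0.1038 0.1293] [0.0001 0.0001]  plane: [0.5944 0.1041 0.133 ] [0.5942 0.1027 0.133 ]
lugRtop [0.6023 0.1466 0.1113] [0.003 0.003]  plane: [0.6006 0.1474 0.104 ] [0.6069 0.1498 0.104 ]
lugLtop [0.6451 0.1444 0.1092] [0.0003 0.0003]  plane: [0.6472 0.1448 0.104 ] [0.6464 0.1465 0.104 ]
```

```bash
cat > pry.py <<'E'
import json,sys; from h import *
def cont(m,box):
    k=np.zeros(m.shape,np.uint8);k[box[1]:box[3],box[0]:box[2]]=255
    m=(m.astype(np.uint8)*255)&k
    m=cv2.morphologyEx(m,cv2.MORPH_OPEN,np.ones((3,3),np.uint8))
    cs,_=cv2.findContours(m,cv2.RETR_EXTERNAL,cv2.CHAIN_APPROX_NONE);return max(cs,key=cv2.contourArea)
def go(n,box):
    W=json.load(open(f'pics/wrist{n}.json'));im=cv2.imread(f'pics/wrist{n}.png')
    h,s,v=cv2.split(cv2.cvtColor(im,cv2.COLOR_BGR2HSV))
    for nm,m,z in (("handle",(s>110)&(h<22)&(v>50),.025),("blade",(s<45)&(v>110),.008)):
        c=cont(m,box)[:,0,:]
        w=np.array([onplane(W,p,z,True)[:2] for p in c],np.float32)
        r=cv2.minAreaRect(w*1000); b=cv2.boxPoints(r)
        vx,vy=cv2.fitLine(w,cv2.DIST_L2,0,.01,.01)[:2].ravel()
        print(n,nm,np.round(r[0],1),np.round(r[1],1),"axis deg",round(float(np.degrees(np.arctan2(vy,vx))),2), "px bbox",c.min(0),c.max(0))
if __name__=="__main__":
    go(4,(380,10,435,180)); go(5,(380,80,435,240))
E
python3 pry.py
```

```text
4 handle [433. 155.] [87.7 22.2] axis deg 88.12 px bbox [397 100] [417 168]
4 blade [427.2  55.1] [110.6  22. ] axis deg 88.11 px bbox [400  18] [417  99]
5 handle [432.9 150.9] [86.  21.7] axis deg 88.12 px bbox [392 175] [413 236]
5 blade [427.   54.9] [110.6  22.3] axis deg 88.11 px bbox [397  92] [418 174]
```

```bash
python3 d.py .4306 .155 .006 178.1
```

```text
now [0.5462 0.1023 0.2484] yaw_y 179.98 zax [-2.e-04 -1.e-04 -1.e+00] q [ 0.54  0.15 -0.22 -0.   -1.2  -0.54] w 1.0 t 8.7
[-0.0527, 0.1156, 0.2424, 0.0019, -0.001, 0.3134]
```

play_rows(
  moves=[
    [[-0.053,0.116,0.02,0,0,0.313],[-0.053,0.116,0.05,0,0,0.313],[-0.053,0.116,0.09,0,0,0.313],[-0.053,0.116,0.12,0,0,0.313],[-0.053,0.116,0.16,0,0,0.313],[-0.053,0.116,0.19,0,0,0.313],[-0.053,0.116,0.21,0,0,0.313],[-0.053,0.116,0.225,0,0,0.313],[-0.053,0.116,0.235,0,0,0.313],[-0.053,0.116,0.241,0,0,0.313],[-0.053,0.116,0.241,0,0,0.313],[-0.053,0.116,0.241,0,0,0.313]],
  ],
)

```text
time_s: 9.9
tool_pos: [0.4306, 0.155, 0.0081]
tcp_rot: [-0.695, 0.719, -0.0, 0.0]
contact_force: [-0.7, 0.2, 0.3]
width: 0.998
```

```bash
python3 snap.py 6 wrist;python3 d.py .4306 .155 .006 178.1
```

```text
9.95 [0.4307 0.1551 0.0082] [ 0.39  0.74 -0.42]
now [0.4307 0.1551 0.0082] yaw_y 178.05 zax [ 9.e-04  8.e-04 -1.e+00] q [ 0.78  0.28 -0.72  0.   -0.57 -0.81] w 1.002 t 9.95
[0.0001, 0.0001, 0.0022, -0.0088, 0.0079, -0.0091]
```

View pics/wrist6.png

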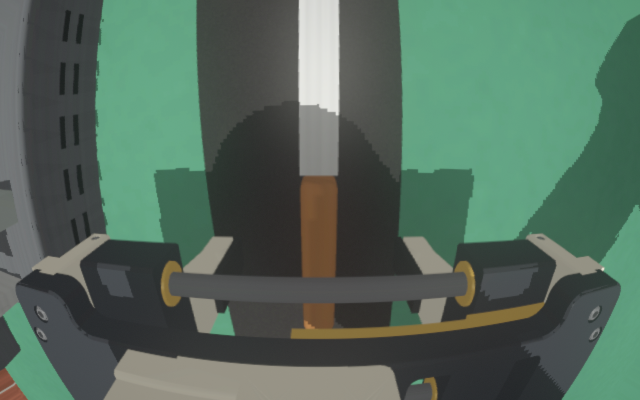

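play_rows(
  hand=1,
  moves=[
    [[0,0,0.002,0,0,0],[0,0,0.002,0,0,0],[0,0,0.002,0,0,0],[0,0,0.002,0,0,0],[0,0,0.002,0,0,0],[0,0,0.002,0,0,0],[0,0,0.002,0,0,0],[0,0,0.002,0,0,0],[0,0,0.002,0,0,0],[0,0,0.002,0,0,0]],
  ],
)

```text
time_s: 10.95
tool_pos: [0.4303, 0.1547, 0.0056]
tcp_rot: [-0.695, 0.719, 0.0, -0.0]
contact_force: [-0.2, -0.3, -0.1]
width: 0.205
```

play_rows(
  moves=[
    [[0,0,-0.02,0,0,0],[0,0,-0.05,0,0,0],[0,0,-0.09,0,0,0],[0,0,-0.13,0,0,0],[0,0,-0.17,0,0,0],[0,0,-0.17,0,0,0],[0,0,-0.17,0,0,0]],
  ],
)

```text
time_s: 11.65
tool_pos: [0.4302, 0.1549, 0.176]
tcp_rot: [-0.695, 0.719, 0.0, 0.001]
contact_force: [-0.4, -0.8, -2.9]
width: 0.201
```

```bash
python3 snap.py 7 wrist top scene;python3 d.py .65 .355 .14 173.9
```

```text
11.8 [0.4294 0.154  0.1741] [-0.02  0.62 -2.38]
now [0.4294 0.154  0.1741] yaw_y 178.02 zax [-0.0022 -0.0016 -1.    ] q [ 0.78  0.04 -0.53 -0.   -1.01 -0.81] w 0.203 t 11.8
[-0.2086, -0.2136, 0.0333, 0.0202, -0.0166, 0.6861]
```

View pics/wrist7.png

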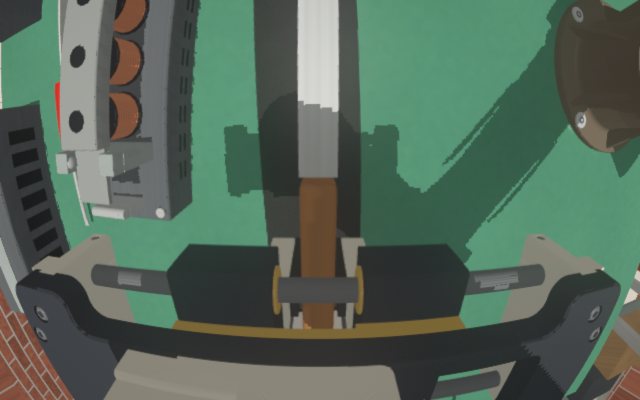

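View pics/scene7.png

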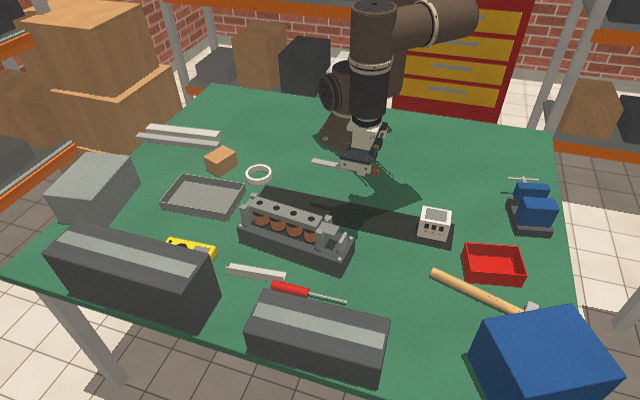

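```bash
python3 d.py .6473 .3401 .174 173.9; python3 d.py .6473 .3401 .1116 173.9
```

```text
now [0.4294 0.154  0.1741] yaw_y 178.02 zax [-0.0022 -0.0016 -1.    ] q [ 0.78  0.04 -0.53 -0.   -1.01 -0.81] w 0.203 t 11.8
[-0.1935, -0.2113, -0.0007, 0.0202, -0.0166, 0.6861]
now [0.4294 0.154  0.1741] yaw_y 178.02 zax [-0.0022 -0.0016 -1.    ] q [ 0.78  0.04 -0.53 -0.   -1.01 -0.81] w 0.203 t 11.8
[-0.1936, -0.2115, 0.0617, 0.0202, -0.0166, 0.6861]
```

play_rows(
  moves=[
    [[-0.03,-0.03,0,0,0,0.1],[-0.06,-0.065,0,0,0,0.3],[-0.09,-0.1,0,0,0,0.5],[-0.12,-0.13,0,0,0,0.686],[-0.15,-0.165,0,0,0,0.686],[-0.175,-0.19,0,0,0,0.686],[-0.1935,-0.2113,0,0,0,0.686],[-0.1935,-0.2113,0.02,0,0,0.686],[-0.1935,-0.2113,0.04,0,0,0.686],[-0.1935,-0.2113,0.06,0,0,0.686],[-0.1935,-0.2113,0.06,0,0,0.686],[-0.1935,-0.2113,0.06,0,0,0.686],[-0.1935,-0.2113,0.06,0,0,0.686]],
  ],
)

```text
time_s: 13.1
tool_pos: [0.6486, 0.341, 0.1162]
tcp_rot: [-0.669, 0.744, -0.0, 0.0]
contact_force: [-0.3, -0.1, -0.4]
width: 0.203
```

```bash
python3 snap.py 8 wrist top scene
python3 - <<'E'
from cell import env
import numpy as np
print(np.round([env.observe()["tool_pos"] for _ in range(4)],4))
import cv2
a=cv2.imread('pics/scene8.png')[170:320,230:470]; cv2.imwrite('pics/s8z.png',cv2.resize(a,None,fx=3.3,fy=3.3,interpolation=cv2.INTER_CUBIC))
E
python3 d.py .6473 .3401 .1116 173.9
```

```text
13.25 [0.6485 0.3411 0.1168] [-0.44  0.71 -0.8 ]
[[0.6485 0.3411 0.1168]
 [0.6485 0.3411 0.1168]
 [0.6485 0.3411 0.1168]
 [0.6485 0.3411 0.1168]]
now [0.6485 0.3411 0.1168] yaw_y 173.92 zax [ 0.0014  0.0011 -1.    ] q [ 0.75  0.52  0.02  0.   -1.06 -0.86] w 0.203 t 13.25
[0.0012, 0.0011, 0.0052, -0.0124, 0.0121, 0.0039]
```

View pics/wrist8.png

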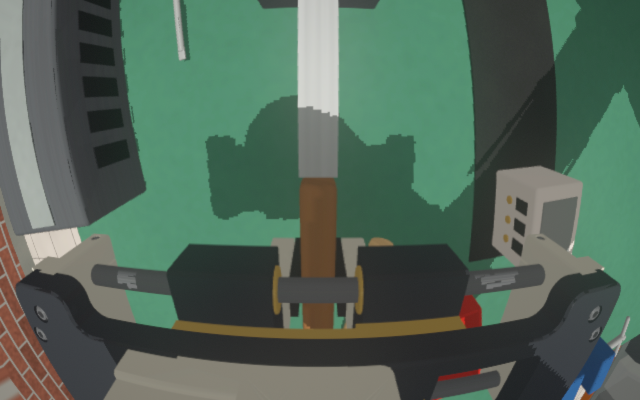

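View pics/s8z.png

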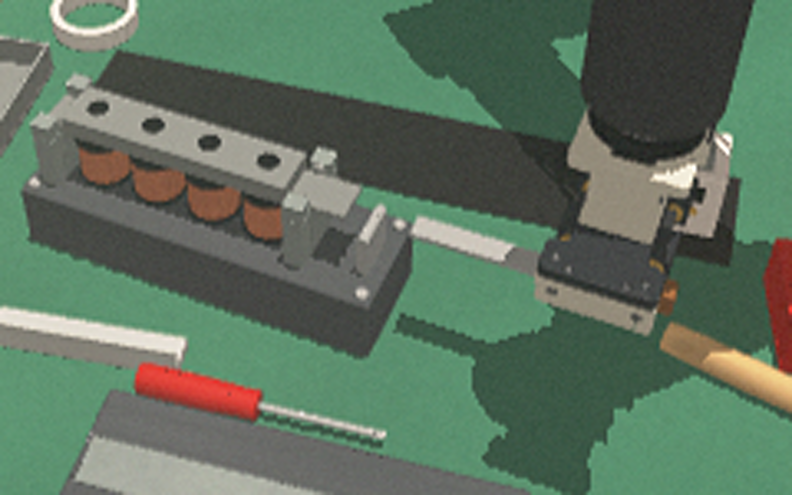

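Run:
```python
import json; from h import *
S=json.load(open('pics/scene8.json'));T=json.load(open('pics/top8.json'))
ey=np.array([.1063,.9943,0]);ex=np.array([.9943,-.1063,0])
tcp=np.array([.6485,.3411,.1165]);o=tcp-.0026*np.array([0,0,1])
for nm,a,b,c in [("tipL bot",.155,.01,0),("tipL top",.155,.01,.005),("tipR top",.155,-.01,.005),("tipR bot",.155,-.01,0),("jL top",.045,.01,.005)]:
    p=o-ey*a+ex*b+np.array([0,0,c]); q=proj(S,p); t=proj(T,p)
    print(nm,p.round(4),"scene",q.round(1),"zoom",((q-[230,170])*3.3).round(0),"top",t.round(1))
a=cv2.imread('pics/scene8.png')[225:265,335:405]; cv2.imwrite('pics/s8zz.png',cv2.resize(a,None,fx=11,fy=11,interpolation=cv2.INTER_CUBIC))
a=cv2.imread('pics/top8.png')[145:205,235:320]; cv2.imwrite('pics/t8zz.png',cv2.resize(a,None,fx=9,fy=9,interpolation=cv2.INTER_CUBIC))
```

```text
tipL bot [0.642  0.1859 0.1139] scene [353.1 241.3] zoom [406. 235.] top [287.6 163.5]
tipL top [0.642  0.1859 0.1189] scene [353.2 239.9] zoom [407. 231.] top [287.5 163.1]
tipR top [0.6221 0.188  0.1189] scene [356.  234.6] zoom [416. 213.] top [286.7 169.1]
tipR bot [0.6221 0.188  0.1139] scene [356.  235.9] zoom [416. 218.] top [286.8 169.5]
jL top [0.6537 0.2953 0.1189] scene [395.5 253.3] zoom [546. 275.] top [253.8 158.9]
```

View pics/s8zz.png

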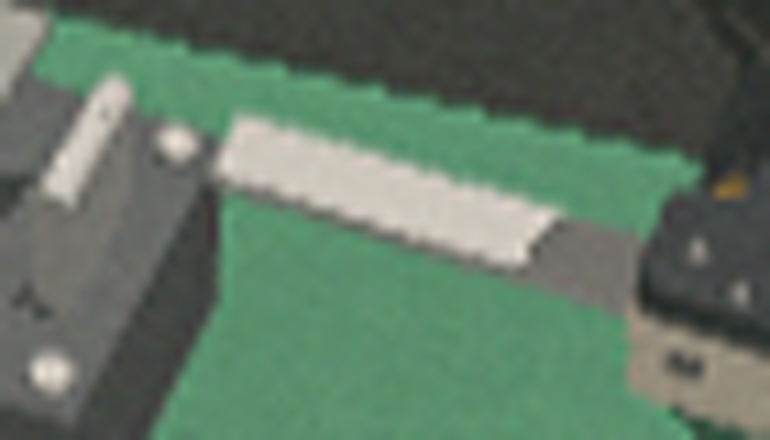

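View pics/t8zz.png

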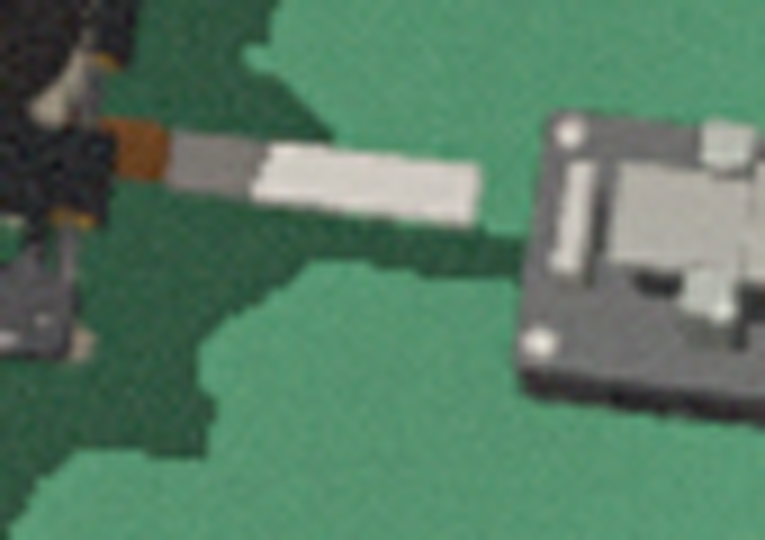

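Run:
```python
import json; from h import *
S=json.load(open('pics/scene8.json'));T=json.load(open('pics/top8.json'))
for p in [(.669,.1582,.0657),(.5888,.1668,.0657)]: print(proj(S,p),proj(T,p))
# relative height: tip triangulated top+scene vs screws triangulated
def t(a,b): print(tri([ray(S,a),ray(T,b)]))
t((339.5,258.8),(298.3,159.8)); t((351.2,237.9),(295,183.1))
t((354.8,241.2),(288.3,163.1)); t((356.8,235.6),(287.4,170))
```

```text
[339.33529635 258.92703392] [297.26044738 159.18087248]
[350.71704771 237.78475458] [293.97322104 182.7099492 ]
(array([0.66708321, 0.1564003 , 0.06346756]), [np.float64(0.0016459818817411683), np.float64(0.0016459818817412108)])
(array([0.58746418, 0.16561469, 0.06358896]), [np.float64(0.0021728018428869254), np.float64(0.002172801842887004)])
(array([0.64221421, 0.18688453, 0.11489778]), [np.float64(0.0032693220843797092), np.float64(0.0032693220843796533)])
(array([0.62005933, 0.18785831, 0.11315025]), [np.float64(0.0018760931155918043), np.float64(0.0018760931155918405)])
```

play_rows(
  moves=[
    [[0,0,0.004,0,0,0],[0.01,0.001,0.004,0,0,0],[0.02,0.001,0.004,0,0,0],[0.028,0.001,0.004,0,0,0],[0.034,0.001,0.004,0,0,0],[0.034,0.001,0.004,0,0,0],[0.034,0.001,0.004,0,0,0]],
  ],
)

```text
time_s: 13.95
tool_pos: [0.6437, 0.3069, 0.1118]
tcp_rot: [-0.668, 0.744, -0.0, 0.0]
contact_force: [-0.1, -0.2, -1.6]
width: 0.204
```

```bash
python3 snap.py 9 wrist top scene
python3 - <<'E'
import cv2
a=cv2.imread('pics/scene9.png')[205:265,315:405]; cv2.imwrite('pics/s9zz.png',cv2.resize(a,None,fx=8.8,fy=8.8,interpolation=cv2.INTER_CUBIC))
E
```

```text
14.1 [0.6436 0.3074 0.1116] [-0.55 -0.26 -1.68]
```

View pics/s9zz.png

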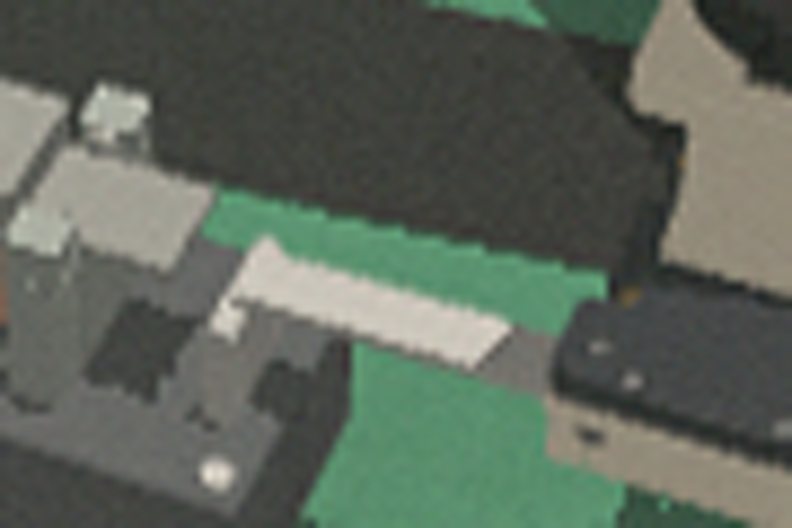

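View pics/wrist9.png

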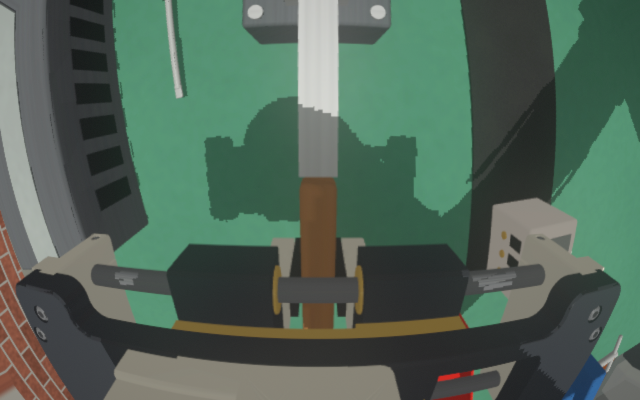

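play_rows(
  moves=[
    [[0.006,0,0,0,0,0],[0.012,0,0,0,0,0],[0.018,0,0,0,0,0],[0.022,0,0,0,0,0],[0.022,0,0,0,0,0],[0.022,0,0,0,0,0]],
  ],
)

```text
time_s: 14.7
tool_pos: [0.6412, 0.285, 0.1116]
tcp_rot: [-0.668, 0.744, -0.0, 0.0]
contact_force: [0.3, -0.1, -1.9]
width: 0.202
```

```bash
python3 snap.py 10 scene
python3 - <<'E'
import cv2
a=cv2.imread('pics/scene10.png')[205:265,315:405]; cv2.imwrite('pics/s10zz.png',cv2.resize(a,None,fx=8.8,fy=8.8,interpolation=cv2.INTER_CUBIC))
E
```

```text
14.75 [0.6412 0.2852 0.1116] [ 0.12 -0.5  -1.73]
```

View pics/s10zz.png

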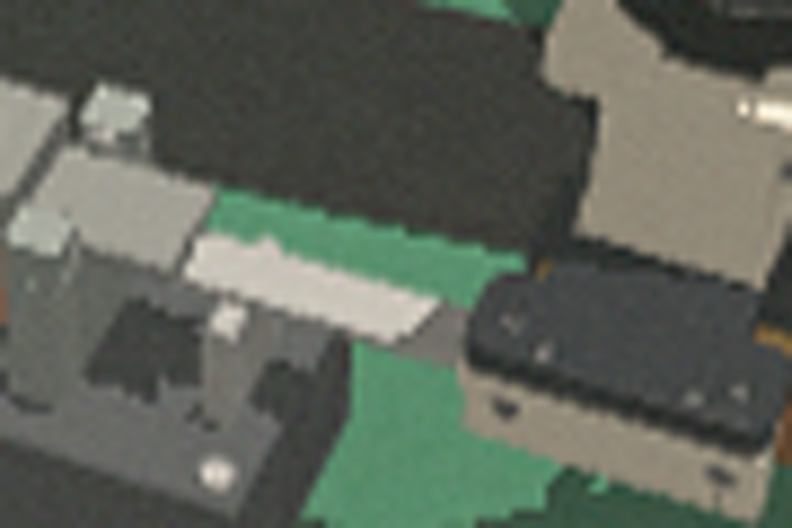

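play_rows(
  moves=[
    [[0.005,0,0,0,0,0],[0.01,0,0,0,0,0],[0.014,0,0,0,0,0],[0.018,0,0,0,0,0],[0.018,0,0,0,0,0],[0.018,0,0,0,0,0]],
  ],
)

```text
time_s: 15.35
tool_pos: [0.6394, 0.2672, 0.1117]
tcp_rot: [-0.669, 0.744, -0.0, 0.0]
contact_force: [-0.0, -0.3, -2.2]
width: 0.202
```

```bash
python3 snap.py 11 scene top
python3 - <<'E'
import cv2
a=cv2.imread('pics/scene11.png')[205:265,315:405]; cv2.imwrite('pics/s11zz.png',cv2.resize(a,None,fx=8.8,fy=8.8,interpolation=cv2.INTER_CUBIC))
a=cv2.imread('pics/top11.png')[145:205,255:340]; cv2.imwrite('pics/t11zz.png',cv2.resize(a,None,fx=9,fy=9,interpolation=cv2.INTER_CUBIC))
E
```

```text
15.45 [0.6393 0.2674 0.1116] [-0.47 -0.25 -2.2 ]
```

View pics/s11zz.png

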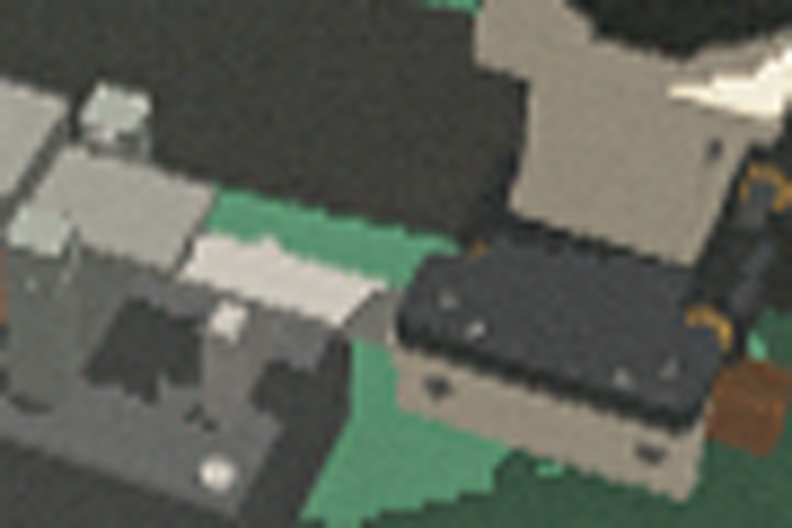

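View pics/t11zz.png

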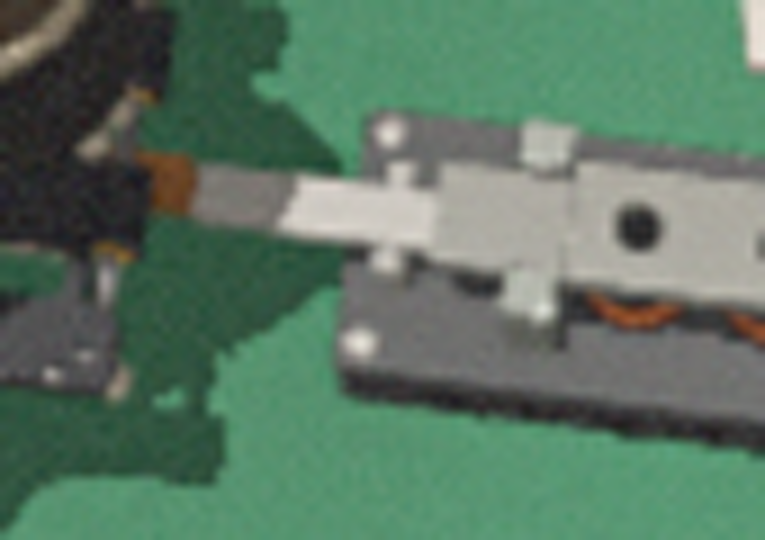

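play_rows(
  moves=[
    [[0,0,0.0015,0,0,0],[0,0,0.0025,0,0,0],[-0.0002,0,0.0075,0,0.417,0],[-0.0003,0,0.0125,0,0.833,0],[-0.0001,0,0.0175,0,1.25,0],[0.0003,0,0.0225,0,1.667,0],[0.0003,0,0.0225,0,1.667,0],[0.0003,0,0.0225,0,1.667,0]],
  ],
)

```text
time_s: 16.25
tool_pos: [0.6393, 0.2674, 0.089]
tcp_rot: [-0.666, 0.741, -0.058, -0.065]
contact_force: [0.2, 0.3, 0.4]
width: 0.202
```

```bash
python3 snap.py 12 scene wrist
python3 - <<'E'
import cv2
a=cv2.imread('pics/scene12.png')[205:265,315:405]; cv2.imwrite('pics/s12zz.png',cv2.resize(a,None,fx=8.8,fy=8.8,interpolation=cv2.INTER_CUBIC))
E
```

```text
16.35 [0.6394 0.2673 0.0894] [-0.24  1.02 -1.33]
```

View pics/s12zz.png

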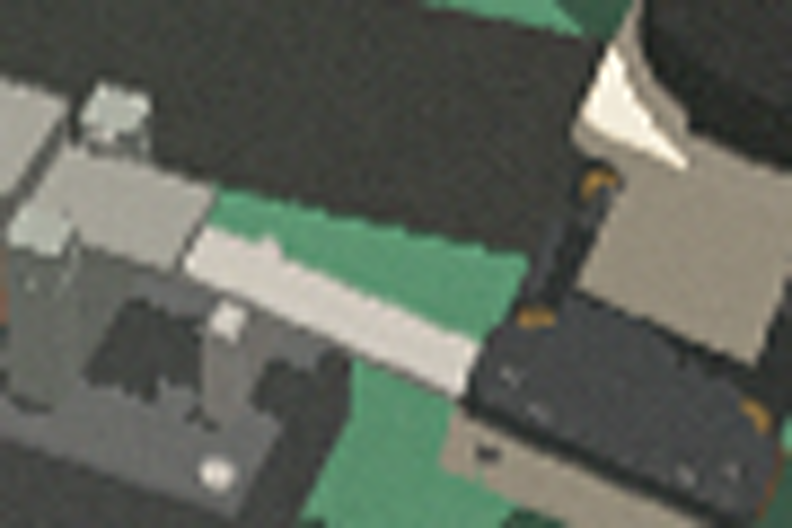

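View pics/wrist12.png

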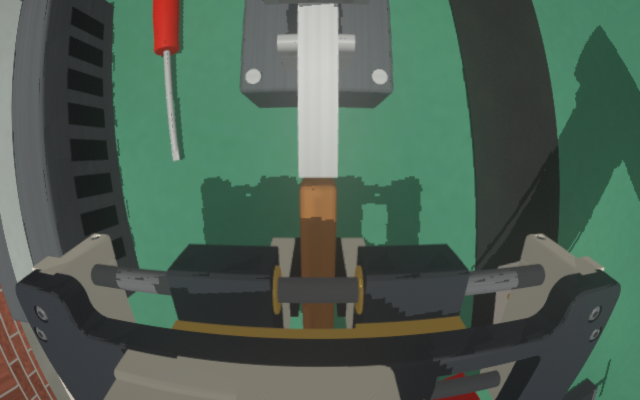

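play_rows(
  moves=[
    [[-0.0002,0,0.005,0,0.417,0],[-0.0003,0,0.01,0,0.833,0],[-0.0001,0,0.015,0,1.25,0],[0.0003,0,0.02,0,1.667,0],[0.0003,0,0.02,0,1.667,0],[0.0003,0,0.02,0,1.667,0]],
  ],
)

```text
time_s: 16.95
tool_pos: [0.6385, 0.2641, 0.0684]
tcp_rot: [-0.659, 0.732, -0.116, -0.129]
contact_force: [-0.4, 0.6, -1.0]
width: 0.196
```

```bash
python3 snap.py 13 scene wrist
python3 - <<'E'
import cv2
a=cv2.imread('pics/scene13.png')[205:265,315:405]; cv2.imwrite('pics/s13zz.png',cv2.resize(a,None,fx=8.8,fy=8.8,interpolation=cv2.INTER_CUBIC))
E
```

```text
17.05 [0.6388 0.2639 0.0692] [-0.25 -0.33 -0.92]
```

View pics/s13zz.png

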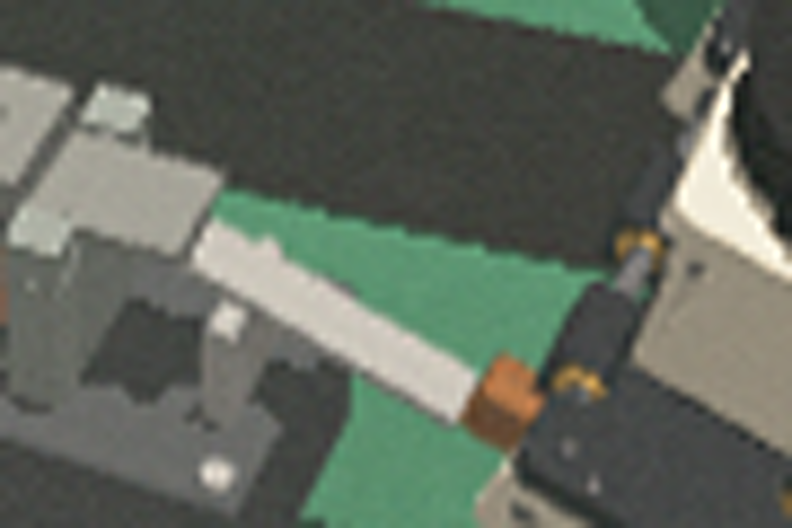

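View pics/wrist13.png

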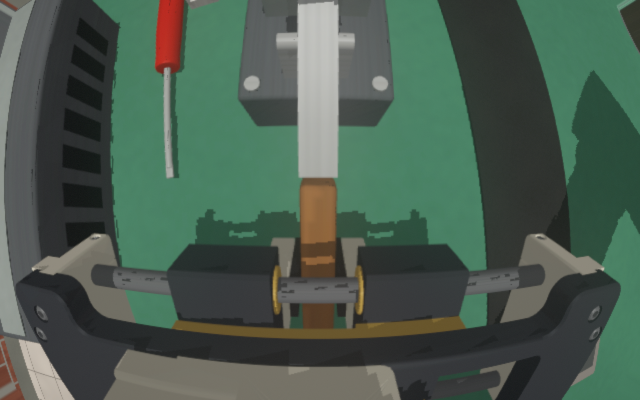

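play_rows(
  moves=[
    [[-0.0002,0,0.005,0,0.417,0],[-0.0003,0,0.01,0,0.833,0],[-0.0001,0,0.015,0,1.25,0],[0.0003,0,0.02,0,1.667,0],[0.0003,0,0.02,0,1.667,0],[0.0003,0,0.02,0,1.667,0]],
  ],
)

```text
time_s: 17.65
tool_pos: [0.6379, 0.2568, 0.0498]
tcp_rot: [-0.646, 0.718, -0.173, -0.193]
contact_force: [-0.1, 1.1, -1.1]
width: 0.205
```

```bash
python3 snap.py 14 scene wrist
python3 - <<'E'
import cv2
a=cv2.imread('pics/scene14.png')[205:265,315:405]; cv2.imwrite('pics/s14zz.png',cv2.resize(a,None,fx=8.8,fy=8.8,interpolation=cv2.INTER_CUBIC))
E
```

```text
17.75 [0.6381 0.2566 0.0506] [ 0.33 -0.21 -1.  ]
```

View pics/s14zz.png

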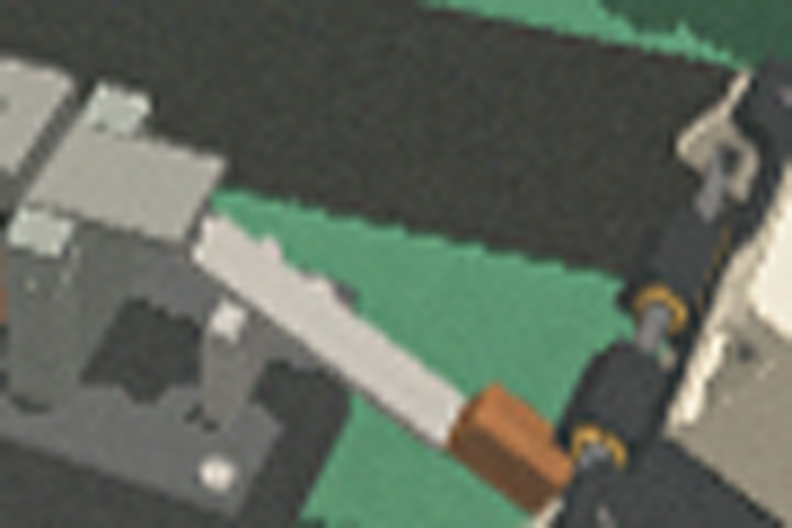

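View pics/wrist14.png

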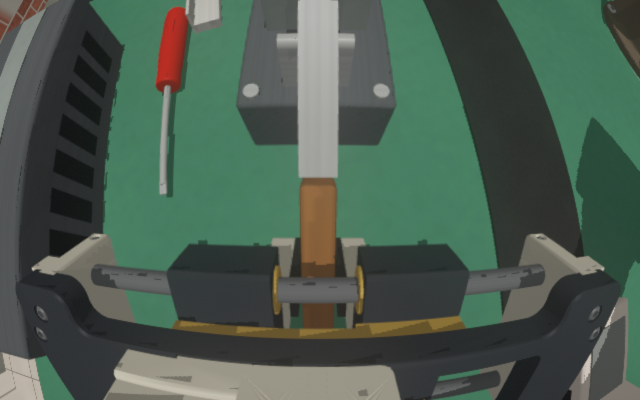

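play_rows(
  moves=[
    [[-0.0003,0,0.006,0,0.5,0],[-0.0002,0,0.012,0,1.0,0],[-0.0002,0,0.012,0,1.0,0],[-0.0002,0,0.012,0,1.0,0]],
  ],
)

```text
time_s: 18.15
tool_pos: [0.6376, 0.2507, 0.0402]
tcp_rot: [-0.636, 0.707, -0.206, -0.229]
contact_force: [-0.4, 0.6, -1.6]
width: 0.203
```

```bash
python3 snap.py 15 scene
python3 - <<'E'
import cv2
a=cv2.imread('pics/scene15.png')[205:265,315:405]; cv2.imwrite('pics/s15zz.png',cv2.resize(a,None,fx=8.8,fy=8.8,interpolation=cv2.INTER_CUBIC))
E
```

```text
18.2 [0.6377 0.2506 0.0407] [ 0.36 -0.35 -1.86]
```

View pics/s15zz.png

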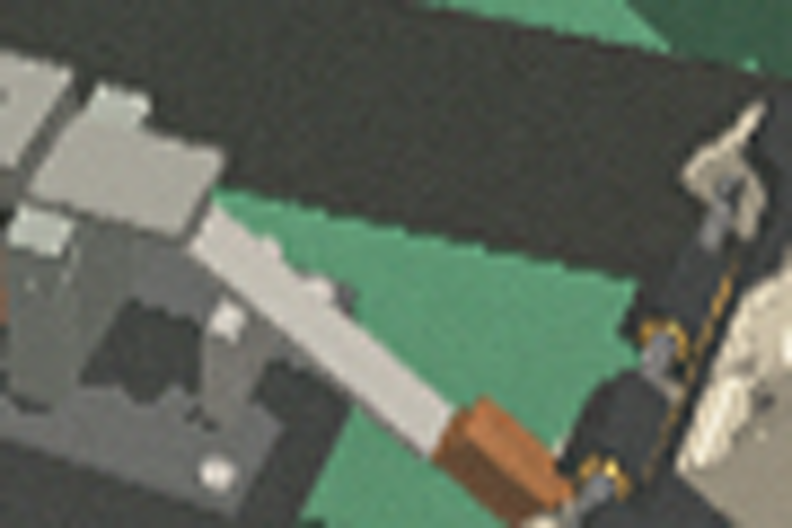

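play_rows(
  moves=[
    [[0.003,0,0,0,0,0],[0.006,0,0,0,0,0],[0.008,0,0,0,0,0],[0.008,0,0,0,0,0]],
  ],
)

```text
time_s: 18.6
tool_pos: [0.6369, 0.2437, 0.0456]
tcp_rot: [-0.636, 0.708, -0.206, -0.229]
contact_force: [-0.1, -0.1, -2.3]
width: 0.202
```

```bash
python3 snap.py 16 scene
python3 - <<'E'
import cv2
a=cv2.imread('pics/scene16.png')[190:265,295:405]; cv2.imwrite('pics/s16zz.png',cv2.resize(a,None,fx=7.2,fy=7.2,interpolation=cv2.INTER_CUBIC))
E
```

```text
18.65 [0.6368 0.2437 0.0453] [ 0.47  0.21 -2.83]
```

View pics/s16zz.png

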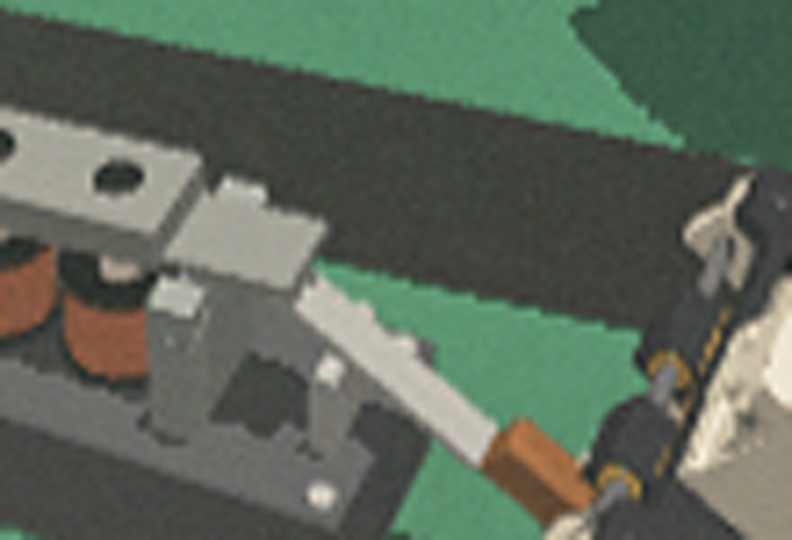

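play_rows(
  moves=[
    [[-0.004,0,0,0,0,0],[-0.008,0,0,0,0,0],[-0.0068,0,-0.0105,0,-0.875,0],[-0.0046,0,-0.0208,0,-1.75,0],[-0.0015,0,-0.0308,0,-2.625,0],[0.0025,0,-0.0406,0,-3.5,0],[0.0025,0,-0.0406,0,-3.5,0],[0.0025,0,-0.0406,0,-3.5,0]],
  ],
)

```text
time_s: 19.45
tool_pos: [0.6392, 0.2654, 0.0799]
tcp_rot: [-0.663, 0.737, -0.088, -0.097]
contact_force: [-0.6, -0.2, -2.6]
width: 0.198
```

```bash
python3 snap.py 17 scene
python3 - <<'E'
import cv2
a=cv2.imread('pics/scene17.png')[190:265,295:405]; cv2.imwrite('pics/s17zz.png',cv2.resize(a,None,fx=7.2,fy=7.2,interpolation=cv2.INTER_CUBIC))
E
```

```text
19.5 [0.6388 0.2655 0.0788] [ 0.66  0.49 -2.73]
```

View pics/s17zz.png

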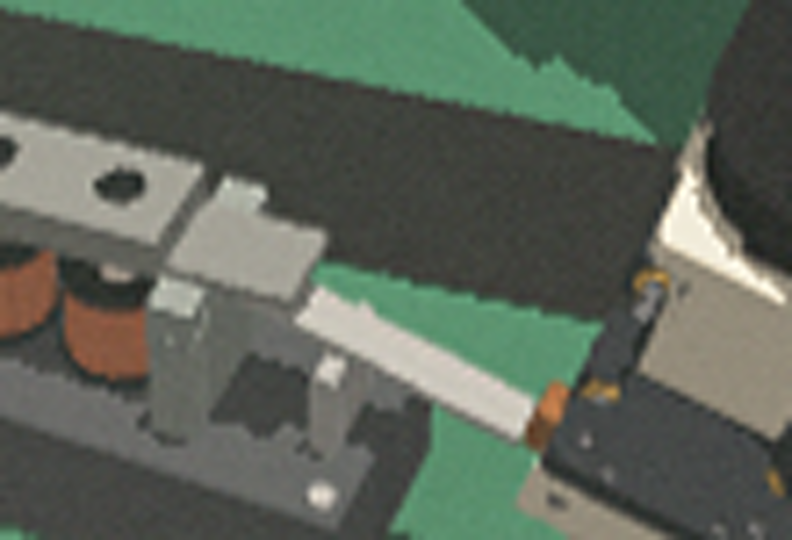

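play_rows(
  moves=[
    [[-0.01,0,-0.0005,0,0,0],[-0.025,0,-0.0005,0,0,0],[-0.045,0,-0.001,0,0,0],[-0.065,0,-0.001,0,0,0],[-0.085,0,-0.001,0,0,0],[-0.1,0,-0.03,0,-1,0],[-0.1,0,-0.07,0,-2,0],[-0.1,0,-0.1,0,-2.5,0],[-0.1,0,-0.1,0,-2.5,0],[-0.1,0,-0.1,0,-2.5,0]],
  ],
)

```text
time_s: 20.5
tool_pos: [0.6519, 0.3887, 0.1498]
tcp_rot: [-0.669, 0.743, -0.0, -0.0]
contact_force: [0.1, -0.5, -2.6]
width: 0.204
```

```bash
python3 snap.py 18 scene wrist top
python3 - <<'E'
import cv2
a=cv2.imread('pics/scene18.png')[175:325,220:460]; cv2.imwrite('pics/s18zz.png',cv2.resize(a,None,fx=3.3,fy=3.3,interpolation=cv2.INTER_CUBIC))
E
python3 d.py .436 .2 .12 180
```

```text
20.65 [0.6509 0.3877 0.1472] [-0.16  0.52 -1.73]
now [0.6509 0.3877 0.1472] yaw_y 173.96 zax [-0.0032 -0.0032 -1.    ] q [ 0.79  0.54  0.12 -0.   -1.16 -0.9 ] w 0.204 t 20.65
[0.2092, 0.1939, 0.0285, 0.0286, -0.0321, -1.0068]
```

View pics/s18zz.png

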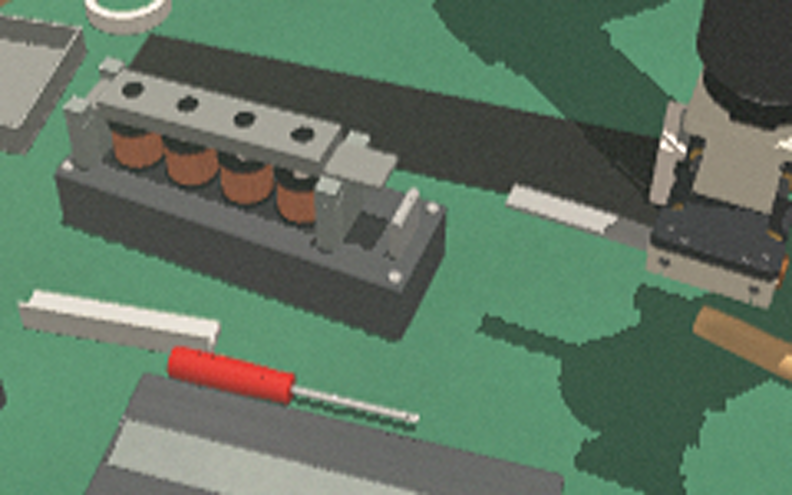

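View pics/wrist18.png

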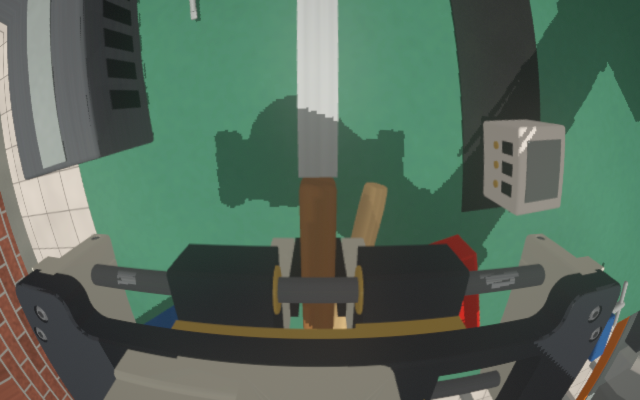

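```bash
python3 d.py .462 .268 .007 180
```

```text
now [0.6509 0.3877 0.1472] yaw_y 173.96 zax [-0.0032 -0.0032 -1.    ] q [ 0.79  0.54  0.12 -0.   -1.16 -0.9 ] w 0.204 t 20.65
[0.1384, 0.1749, 0.1412, 0.0286, -0.0321, -1.0068]
```

play_rows(
  moves=[
    [[0.02,0.025,0,0,0,-0.2],[0.04,0.05,0,0,0,-0.4],[0.06,0.08,0,0,0,-0.6],[0.085,0.11,0,0,0,-0.8],[0.11,0.14,0,0,0,-1.0],[0.13,0.165,0,0,0,-1.007],[0.138,0.175,0.02,0,0,-1.007],[0.138,0.175,0.05,0,0,-1.007],[0.138,0.175,0.08,0,0,-1.007],[0.138,0.175,0.1,0,0,-1.007],[0.138,0.175,0.115,0,0,-1.007],[0.138,0.175,0.127,0,0,-1.007],[0.138,0.175,0.135,0,0,-1.007],[0.138,0.175,0.135,0,0,-1.007],[0.138,0.175,0.135,0,0,-1.007]],
  ],
)

```text
time_s: 22.15
tool_pos: [0.4636, 0.269, 0.0151]
tcp_rot: [-0.707, 0.707, -0.0, -0.0]
contact_force: [0.6, 0.5, -1.1]
width: 0.204
```

```bash
python3 d.py .462 .268 .006 180; python3 snap.py 19 wrist
```

```text
now [0.4636 0.269  0.0151] yaw_y 179.98 zax [ 1.e-04 -3.e-04 -1.e+00] q [ 0.89  0.37 -0.54  0.   -0.66 -0.89] w 0.204 t 22.15
[0.001, 0.0016, 0.0091, -0.0007, -0.0026, -0.0041]
22.2 [0.4638 0.2692 0.0155] [ 0.37  0.34 -1.62]
```

View pics/wrist19.png

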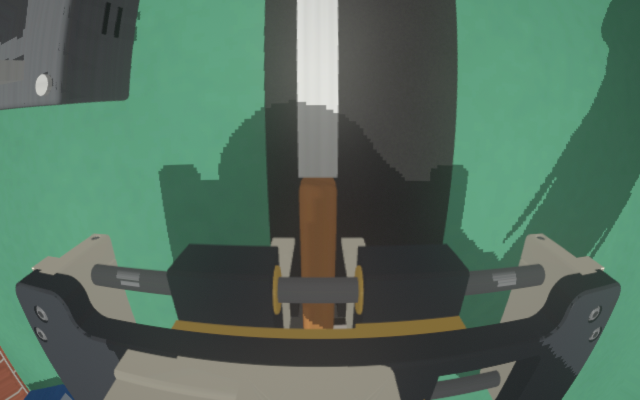

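play_rows(
  moves=[
    [[0,0.004,0.004,0,0,0],[0,0.004,0.007,0,0,0],[0,0.004,0.0088,0,0,0],[0,0.004,0.0088,0,0,0],[0,0.004,0.0088,0,0,0]],
  ],
)

```text
time_s: 22.7
tool_pos: [0.4595, 0.2688, 0.0062]
tcp_rot: [-0.707, 0.707, -0.0, 0.0]
contact_force: [-0.8, -0.0, -1.9]
width: 0.207
```

play_rows(
  hand=0.4,
  moves=[
    [[0,0,0,0,0,0],[0,0,0,0,0,0],[0,0,0,0,0,0],[0,0,0,0,0,0],[0,0,-0.03,0,0,0],[0,0,-0.06,0,0,0],[0,0,-0.1,0,0,0],[0,0,-0.15,0,0,0],[0,0,-0.2,0,0,0],[0,0,-0.24,0,0,0]],
  ],
)

```text
time_s: 23.7
tool_pos: [0.4597, 0.2689, 0.2496]
tcp_rot: [-0.707, 0.707, -0.0, 0.001]
contact_force: [1.1, 0.8, -0.7]
width: 0.602
```

```bash
python3 snap.py 20 scene wrist; python3 d.py .56 .1 .26 174
```

```text
23.8 [0.4618 0.2706 0.2529] [ 0.26 -0.01 -0.27]
now [0.4618 0.2706 0.2529] yaw_y -180.0 zax [ 0.0082  0.0071 -0.9999] q [ 0.9   0.1  -0.26  0.   -1.19 -0.9 ] w 0.6 t 23.8
[0.1706, -0.0983, -0.0075, -0.0744, 0.0717, 1.0004]
```

View pics/wrist20.png

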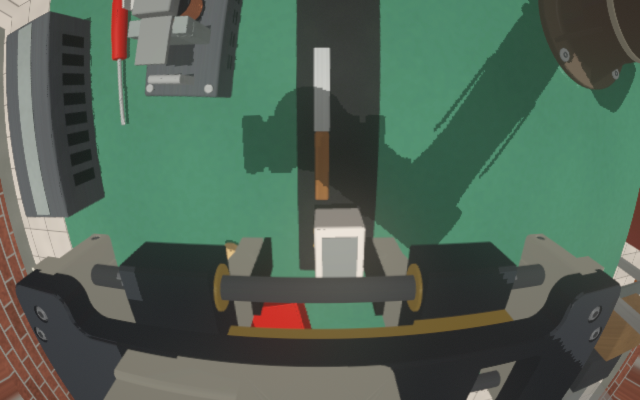

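play_rows(
  hand=0,
  moves=[
    [[0.05,-0.04,-0.01,0,0,0.3],[0.09,-0.08,-0.01,0,0,0.6],[0.13,-0.12,-0.02,0,0,1.0],[0.17,-0.14,-0.02,0,0,1.0],[0.17,-0.14,-0.02,0,0,1.0],[0.17,-0.14,-0.02,0,0,1.0],[0.17,-0.14,-0.02,0,0,1.0]],
  ],
)

```text
time_s: 24.5
tool_pos: [0.5992, 0.0981, 0.2655]
tcp_rot: [-0.668, 0.744, 0.0, -0.0]
contact_force: [0.5, 0.3, -0.3]
width: 0.999
```

```bash
python3 snap.py 21 wrist; python3 d.py .60 .03 .26 173.9
```

```text
24.55 [0.5989 0.0987 0.2657] [ 0.22 -0.07  0.03]
now [0.5989 0.0987 0.2657] yaw_y 173.93 zax [-8.e-04 -2.e-04 -1.e+00] q [ 0.48  0.23 -0.08 -0.   -1.26 -0.59] w 1.0 t 24.55
[0.0682, -0.0083, 0.0057, 0.0072, -0.0025, 0.0052]
```

play_rows(
  moves=[
    [[0.07,0,0,0,0,0],[0.07,0,0,0,0,0],[0.07,0,0,0,0,0],[0.07,0,0,0,0,0],[0.07,0,0,0,0,0]],
  ],
)

```text
time_s: 25.05
tool_pos: [0.5918, 0.0303, 0.2663]
tcp_rot: [-0.669, 0.743, -0.0, 0.0]
contact_force: [-0.5, -0.2, 0.6]
width: 1.002
```

```bash
python3 snap.py 22 wrist; python3 -c "
import cv2
a=cv2.imread('pics/wrist21.png')[0:240,230:380]; cv2.imwrite('pics/w21z.png',cv2.resize(a,None,fx=2.5,fy=2.5,interpolation=cv2.INTER_CUBIC))
a=cv2.imread('pics/wrist22.png')[0:240,230:380]; cv2.imwrite('pics/w22z.png',cv2.resize(a,None,fx=2.5,fy=2.5,interpolation=cv2.INTER_CUBIC))
"
```

```text
25.1 [0.5919 0.0303 0.2662] [ 0.22  0.13 -0.2 ]
```

View pics/w21z.png

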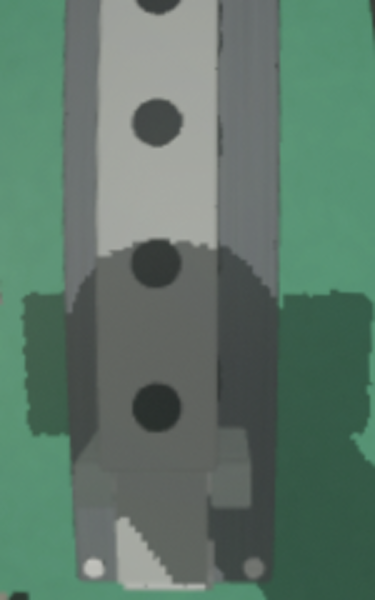

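View pics/w22z.png

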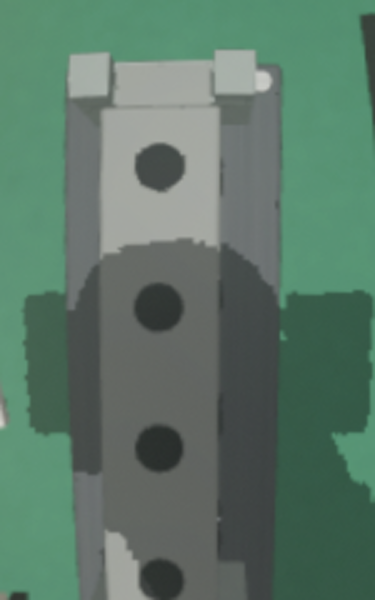

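Run:
```python
import json; from h import *
A=json.load(open('pics/wrist21.json'));B=json.load(open('pics/wrist22.json'))
f={"h3":((157,408),(161,580)),"h2":((157,263),(159,448)),"h1":((158,122),(158,307))}
for n,(a,b) in f.items():
    p,e=tri([ray(A,np.array(a)/2.5+[230,0],True),ray(B,np.array(b)/2.5+[230,0],True)]); print(n,p.round(4),np.round(e,4))
b=np.array((160,166))/2.5+[230,0]
print("h0",onplane(B,b,.139,True).round(4))
ey=np.array([.1063,.9943])
for y in (-78,-26,26,78): print(y,(np.array([.6179,.0647])+(y-78)/1000*ey).round(4))
```

```text
h3 [0.6183 0.067  0.1465] [0. 0.]
h2 [0.6124 0.0149 0.1449] [0.0002 0.0002]
h1 [ 0.6068 -0.0368  0.1414] [0.0003 0.0003]
h0 [ 0.6008 -0.0885  0.139 ]
-78 [ 0.6013 -0.0904]
-26 [ 0.6068 -0.0387]
26 [0.6124 0.013 ]
78 [0.6179 0.0647]
```

```bash
python3 d.py .610 -.0085 .117 173.9
```

```text
now [0.5919 0.0303 0.2662] yaw_y 174.04 zax [ 1.e-04  1.e-04 -1.e+00] q [ 0.38  0.2  -0.12 -0.   -1.25 -0.48] w 1.004 t 25.1
[0.0367, -0.022, 0.1492, -0.001, 0.001, 0.0241]
```

play_rows(
  moves=[
    [[0.037,-0.022,0.02,0,0,0.02],[0.037,-0.022,0.05,0,0,0.02],[0.037,-0.022,0.08,0,0,0.02],[0.037,-0.022,0.105,0,0,0.02],[0.037,-0.022,0.125,0,0,0.02],[0.037,-0.022,0.14,0,0,0.02],[0.037,-0.022,0.148,0,0,0.02],[0.037,-0.022,0.148,0,0,0.02],[0.037,-0.022,0.148,0,0,0.02]],
  ],
)

```text
time_s: 26.0
tool_pos: [0.6104, -0.0096, 0.1188]
tcp_rot: [-0.668, 0.744, -0.0, 0.0]
contact_force: [0.3, -0.3, 0.5]
width: 0.996
```

```bash
python3 d.py .610 -.0085 .117 173.9;python3 snap.py 23 wrist scene;python3 -c "
import cv2
a=cv2.imread('pics/scene23.png')[155:285,220:390]; cv2.imwrite('pics/s23z.png',cv2.resize(a,None,fx=4.5,fy=4.5,interpolation=cv2.INTER_CUBIC))"
```

```text
now [ 0.6104 -0.0096  0.1188] yaw_y 173.88 zax [ 7.e-04 -1.e-04 -1.e+00] q [ 0.3   0.34 -0.28  0.   -0.95 -0.41] w 0.996 t 26.0
[-0.001, 0.0005, 0.0018, -0.0064, -0.0007, -0.0029]
26.1 [ 0.6106 -0.0097  0.1192] [-0.65 -0.08 -0.65]
```

View pics/s23z.png

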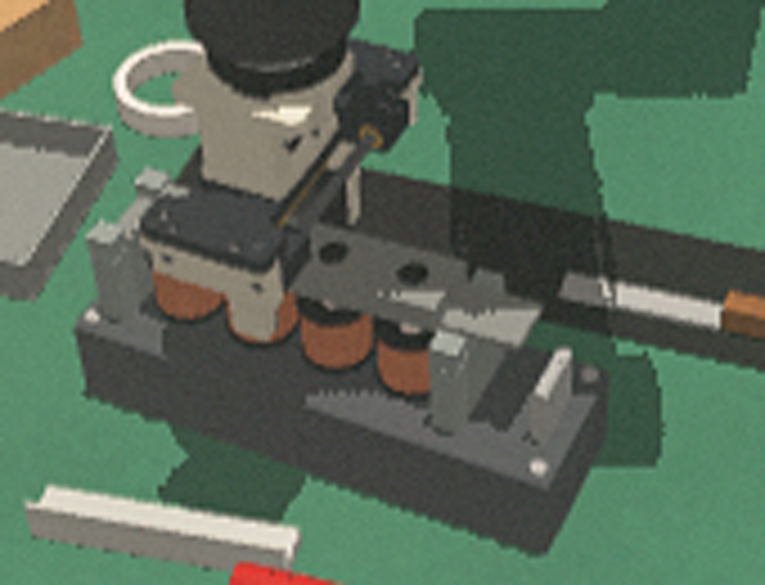

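View pics/wrist23.png

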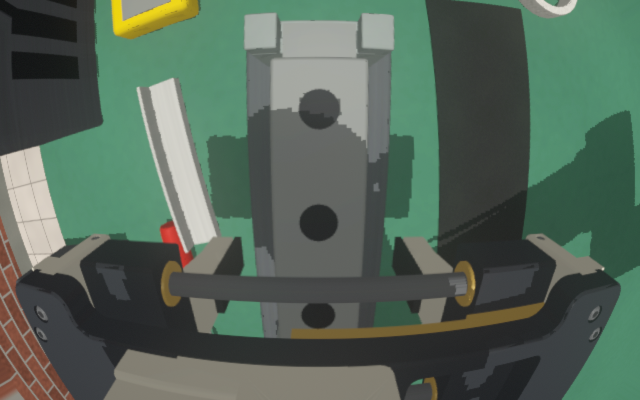

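play_rows(
  hand=1,
  moves=[
    [[0,0,0.001,0,0,0],[0,0,0.001,0,0,0],[0,0,0.001,0,0,0],[0,0,0.001,0,0,0],[0,0,0.001,0,0,0],[0,0,0.001,0,0,0],[0,0,0.001,0,0,0],[0,0,0.001,0,0,0],[0,0,0.001,0,0,0]],
  ],
)

```text
time_s: 27.0
tool_pos: [0.6099, -0.0101, 0.1172]
tcp_rot: [-0.668, 0.744, -0.0, -0.0]
contact_force: [-0.6, -0.2, 0.4]
width: 0.5
```

play_rows(
  moves=[
    [[0,0,-0.006,0,0,0],[0,0,-0.012,0,0,0],[0,0,-0.02,0,0,0],[0,0,-0.03,0,0,0],[0,0,-0.045,0,0,0],[0,0,-0.06,0,0,0],[0,0,-0.06,0,0,0],[0,0,-0.06,0,0,0]],
  ],
)

```text
time_s: 27.8
tool_pos: [0.6099, -0.0099, 0.1776]
tcp_rot: [-0.668, 0.744, -0.0, 0.0]
contact_force: [0.2, -1.0, -1.1]
width: 0.499
```

```bash
python3 d.py .425 -.05 .12 180;python3 snap.py 24 wrist scene;python3 -c "
import cv2
a=cv2.imread('pics/scene24.png')[135:285,220:420]; cv2.imwrite('pics/s24z.png',cv2.resize(a,None,fx=4,fy=4,interpolation=cv2.INTER_CUBIC))"
```

```text
now [ 0.6099 -0.0099  0.1776] yaw_y 173.83 zax [ 9.e-04  4.e-04 -1.e+00] q [ 0.3   0.29 -0.21 -0.   -1.08 -0.41] w 0.499 t 27.8
[0.0598, 0.1796, 0.0574, -0.0081, 0.0046, -1.0279]
27.9 [ 0.6094 -0.0101  0.1765] [ 0.2   0.24 -1.14]
```

View pics/s24z.png

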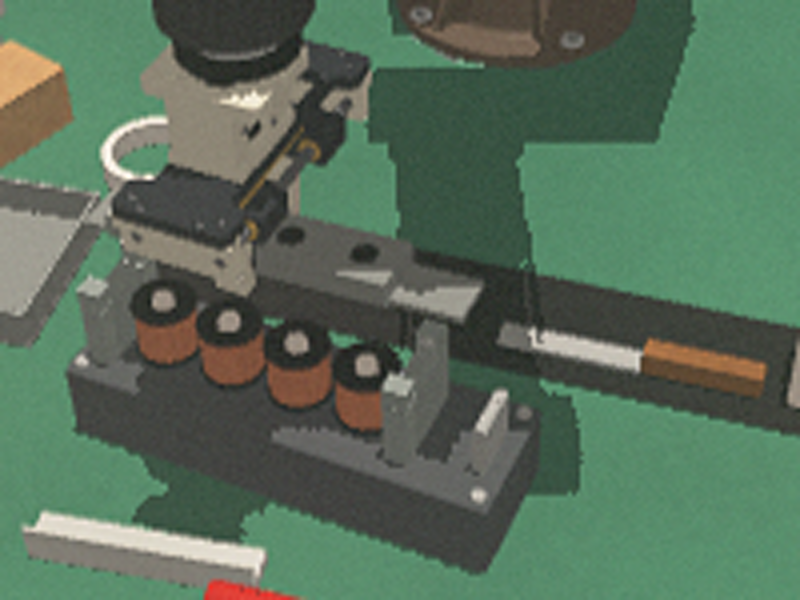

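View pics/wrist24.png

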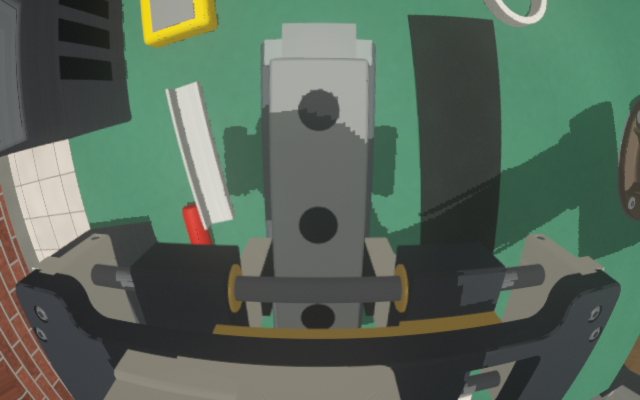

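```bash
python3 d.py .42 -.045 .025 180
python3 - <<'E'
from h import *
import json
T=json.load(open('pics/top8.json'));im=cv2.imread('pics/top0.png')
print("tape",onplane(T,(412,259),.024))
E
```

```text
now [ 0.6094 -0.0101  0.1765] yaw_y 173.83 zax [-1.1e-03 -1.0e-04 -1.0e+00] q [ 0.3   0.29 -0.21 -0.   -1.08 -0.41] w 0.504 t 27.9
[0.0551, 0.1844, 0.1517, 0.0104, -0.0014, -1.0288]
tape [ 0.34752423 -0.22824857  0.024     ]
```

play_rows(
  moves=[
    [[0.01,0.03,0,0,0,-0.2],[0.02,0.06,0,0,0.1,-0.4],[0.03,0.09,0,0,0.2,-0.6],[0.04,0.12,0,0,0.3,-0.8],[0.05,0.15,0,0,0.48,-1.02],[0.055,0.175,0.02,0,0.48,-1.02],[0.055,0.184,0.05,0,0.48,-1.02],[0.055,0.184,0.08,0,0.48,-1.02],[0.055,0.184,0.11,0,0.48,-1.02],[0.055,0.184,0.135,0,0.48,-1.02],[0.055,0.184,0.15,0,0.48,-1.02],[0.055,0.184,0.15,0,0.48,-1.02],[0.055,0.184,0.15,0,0.48,-1.02]],
  ],
)

```text
time_s: 29.2
tool_pos: [0.4209, -0.0451, 0.0271]
tcp_rot: [-0.707, 0.707, -0.017, -0.019]
contact_force: [0.3, 0.2, -0.8]
width: 0.501
```

```bash
python3 snap.py 25 wrist scene top;python3 -c "
import cv2
a=cv2.imread('pics/scene25.png')[135:285,220:420]; cv2.imwrite('pics/s25z.png',cv2.resize(a,None,fx=4,fy=4,interpolation=cv2.INTER_CUBIC))"; python3 d.py .42 -.045 .005 180
```

```text
29.35 [ 0.4218 -0.0447  0.0281] [ 0.79  0.25 -0.88]
now [ 0.4218 -0.0447  0.0281] yaw_y 179.96 zax [-0.0011 -0.0497 -0.9988] q [ 0.41  0.19 -0.81  0.08 -0.59 -0.48] w 0.502 t 29.35
[-0.0009, 0.0017, 0.023, 0.0104, -0.4746, -0.0056]
```

View pics/s25z.png

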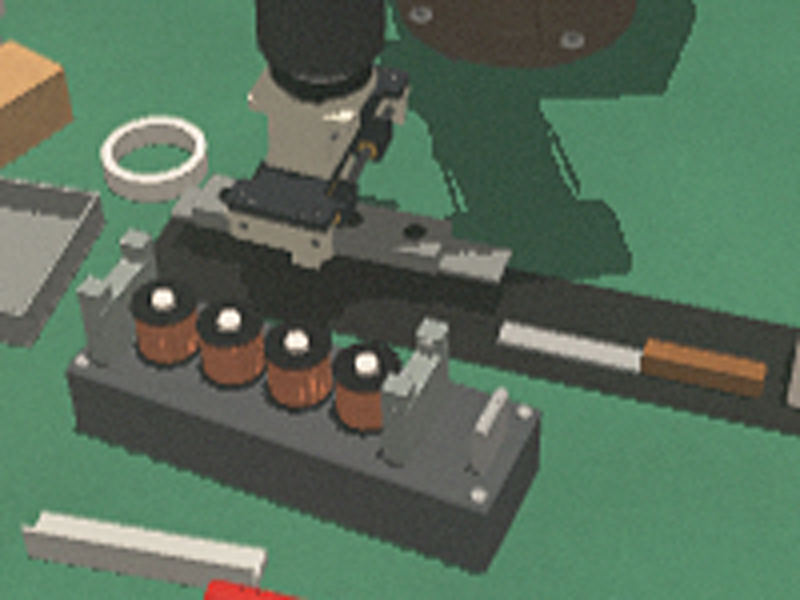

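View pics/wrist25.png

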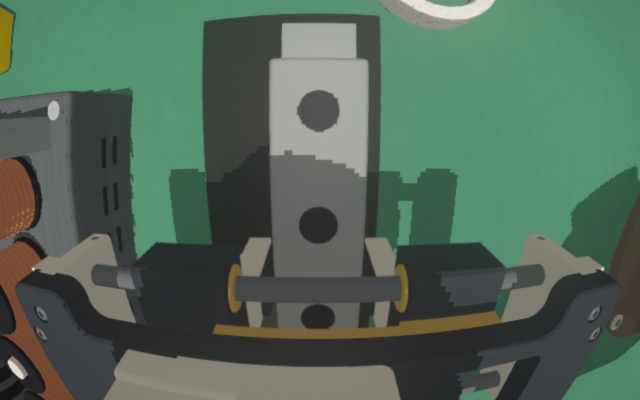

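play_rows(
  moves=[
    [[0,-0.004,0.008,0,0,0],[0,-0.004,0.015,0,0,0],[0,-0.004,0.019,0,0,0],[0,-0.004,0.022,0,0,0],[0,-0.004,0.022,0,0,0],[0,-0.004,0.022,0,0,0]],
  ],
)

```text
time_s: 29.95
tool_pos: [0.425, -0.0461, 0.0051]
tcp_rot: [-0.707, 0.707, -0.017, -0.019]
contact_force: [-0.3, 0.0, -1.0]
width: 0.498
```

play_rows(
  hand=0.4,
  moves=[
    [[0,0,0,0,0,0],[0,0,0,0,0,0],[0,0,0,0,0,0],[0,0,0,0,0,0],[0,0,-0.01,0,0,0],[0,0,-0.03,0,0,0],[0,0,-0.06,0,-0.48,0],[0,0,-0.1,0,-0.48,0],[0,0,-0.15,0,-0.48,0],[0,0,-0.2,0,-0.48,0],[0,0,-0.24,0,-0.48,0]],
  ],
)

```text
time_s: 31.05
tool_pos: [0.4258, -0.034, 0.2482]
tcp_rot: [-0.707, 0.707, 0.0, 0.0]
contact_force: [1.8, 0.2, -0.5]
width: 0.601
```

```bash
python3 snap.py 26 wrist scene top;python3 -c "
import cv2
a=cv2.imread('pics/scene26.png')[135:285,220:460]; cv2.imwrite('pics/s26z.png',cv2.resize(a,None,fx=3.3,fy=3.3,interpolation=cv2.INTER_CUBIC))"; python3 d.py .6179 .0647 .2 173.9
```

```text
31.2 [ 0.427  -0.0335  0.2478] [-0.37  0.15 -1.55]
now [ 0.427  -0.0335  0.2478] yaw_y 179.97 zax [ 0.0033  0.0021 -1.    ] q [ 0.39 -0.08 -0.46 -0.   -1.19 -0.39] w 0.598 t 31.2
[-0.0982, -0.1907, 0.0486, -0.0303, 0.0213, 1.0122]
```

View pics/s26z.png

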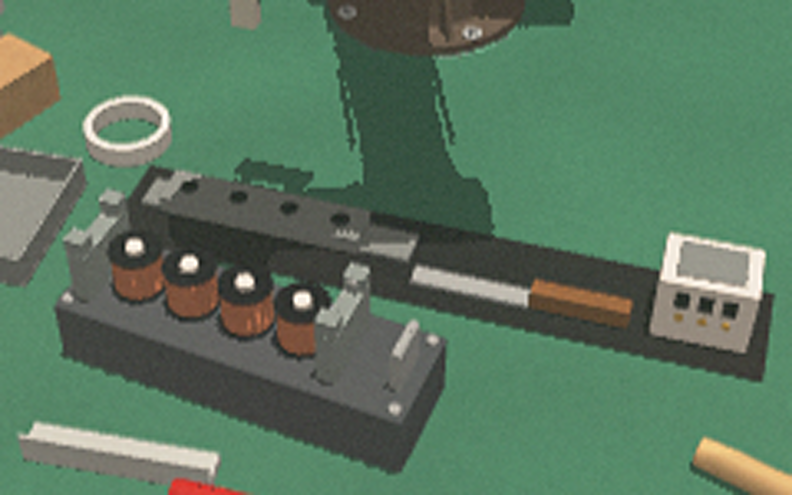

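View pics/wrist26.png

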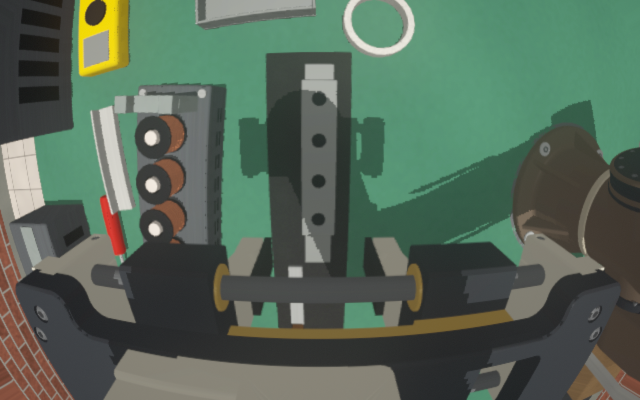

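```bash
python3 d.py .6013 -.0904 .076 173.9
python3 - <<'E'
import json; from h import *
P=json.load(open('pics/wrist26.json'))
for y in (-78,-26,26): 
  p=np.array([.6179,.0647])+(y-78)/1000*np.array([.1063,.9943]); print(proj(P,[*p,.113],True).round(1))
E
```

```text
now [ 0.427  -0.0335  0.2478] yaw_y 179.97 zax [ 0.0033  0.0021 -1.    ] q [ 0.39 -0.08 -0.46 -0.   -1.19 -0.39] w 0.598 t 31.2
[0.0571, -0.1737, 0.1723, -0.0303, 0.0213, 1.0122]
[149.4 138. ]
[150.4 185.7]
[153.5 229.8]
```

play_rows(
  hand=0,
  moves=[
    [[0.02,-0.05,0.01,0,0,0.3],[0.04,-0.09,0.02,0,0,0.6],[0.057,-0.13,0.03,0,0,1.0],[0.057,-0.16,0.05,0,0,1.012],[0.057,-0.174,0.07,0,0,1.012],[0.057,-0.174,0.09,0,0,1.012],[0.057,-0.174,0.11,0,0,1.012],[0.057,-0.174,0.11,0,0,1.012]],
  ],
)

```text
time_s: 32.0
tool_pos: [0.5965, -0.0913, 0.1299]
tcp_rot: [-0.668, 0.744, 0.003, -0.004]
contact_force: [-0.9, 0.4, -0.2]
width: 1.001
```

```bash
python3 snap.py 27 wrist; python3 d.py .6013 -.0904 .076 173.9
```

```text
32.05 [ 0.5977 -0.0914  0.1321] [ 0.57 -0.15  0.19]
now [ 0.5977 -0.0914  0.1321] yaw_y 173.87 zax [-7.7e-03 -6.0e-04 -1.0e+00] q [ 0.17  0.32 -0.27 -0.   -0.99 -0.28] w 1.001 t 32.05
[-0.0015, -0.0039, 0.0561, 0.0724, -0.0135, -0.0053]
```

View pics/wrist27.png

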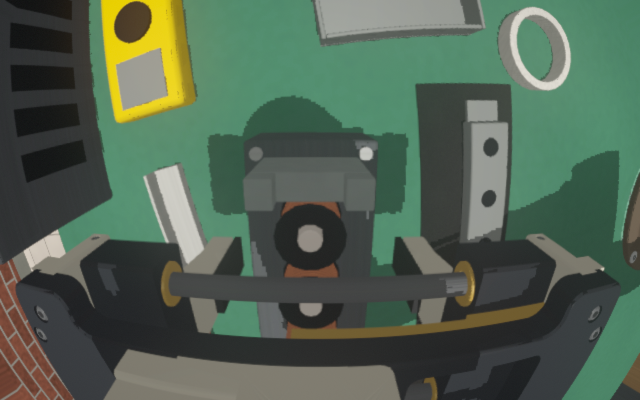

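Run:
```python
import json; from h import *
P=json.load(open('pics/wrist27.json'))
print(proj(P,[.5977,-.0914,.1321],True))
for y in (-78,-26): 
  p=np.array([.6179,.0647])+(y-78)/1000*np.array([.1063,.9943]); print(y,proj(P,[*p,.113],True).round(1))
print(onplane(P,(310,238),.113,True))
```

```text
[315.63759174 254.40982375]
-78 [309.8 242.2]
-26 [310.7 308.8]
[ 0.60088226 -0.09326697  0.113     ]
```

play_rows(
  moves=[
    [[0,-0.001,0.015,0,0,0],[0,-0.001,0.03,0,0,0],[0,-0.001,0.045,0,0,0],[0,-0.001,0.056,0,0,0],[0,-0.001,0.06,0,0,0],[0,-0.001,0.06,0,0,0],[0,-0.001,0.06,0,0,0]],
  ],
)

```text
time_s: 32.75
tool_pos: [0.6007, -0.0912, 0.0752]
tcp_rot: [-0.668, 0.744, 0.001, -0.001]
contact_force: [0.3, 0.0, 0.6]
width: 0.996
```

play_rows(
  hand=1,
  moves=[
    [[0,0,0,0,0,0],[0,0,0,0,0,0],[0,0,0,0,0,0],[0,0,0,0,0,0],[0,0,0,0,0,0],[0,0,0,0,0,0],[0,0,0,0,0,0],[0,0,0,0,0,0],[0,0,0,0,0,0]],
  ],
)

```text
time_s: 33.65
tool_pos: [0.6003, -0.0912, 0.0745]
tcp_rot: [-0.668, 0.744, 0.001, -0.001]
contact_force: [0.9, 1.2, 0.7]
width: 0.535
```

play_rows(
  moves=[
    [[0,0,-0.01,0,0,0],[0,0,-0.02,0,0,0],[0,0,-0.03,0,0,0],[0,0,-0.045,0,0,0],[0,0,-0.06,0,0,0],[0,0,-0.08,0,0,0],[0,0,-0.1,0,0,0],[0,0,-0.1,0,0,0],[0,0,-0.1,0,0,0]],
  ],
)

```text
time_s: 34.55
tool_pos: [0.6005, -0.0911, 0.1751]
tcp_rot: [-0.668, 0.744, 0.001, -0.0]
contact_force: [0.9, 0.3, -1.3]
width: 0.538
```

```bash
python3 snap.py 28 wrist; python3 d.py .508 -.346 .17 183
```

```text
34.6 [ 0.6    -0.0912  0.1743] [ 0.48 -0.55 -1.93]
now [ 0.6    -0.0912  0.1743] yaw_y 173.87 zax [-2.9e-03  4.0e-04 -1.0e+00] q [ 0.17  0.29 -0.21 -0.   -1.07 -0.28] w 0.534 t 34.6
[0.2632, 0.0642, 0.0044, 0.028, 0.0031, -1.5218]
```

View pics/wrist28.png

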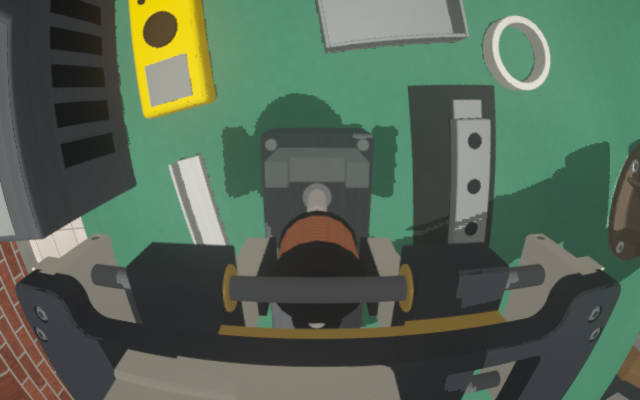

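play_rows(
  moves=[
    [[0.03,0.012,0,0,0,-0.3],[0.06,0.025,0,0,0,-0.6],[0.09,0.04,0,0,0,-0.9],[0.12,0.055,0,0,0,-1.2],[0.15,0.068,0,0,0,-1.52],[0.168,0.075,0,0,0,-1.52],[0.168,0.075,0,0,0,-1.52],[0.168,0.075,0,0,0,-1.52]],
  ],
)

```text
time_s: 35.4
tool_pos: [0.5074, -0.2504, 0.1739]
tcp_rot: [0.725, -0.689, -0.002, 0.001]
contact_force: [0.6, 0.9, -1.2]
width: 0.537
```

```bash
python3 snap.py 29 wrist; python3 d.py .508 -.346 .17 183
```

```text
35.45 [ 0.5078 -0.25    0.174 ] [ 0.14  0.76 -1.34]
now [ 0.5078 -0.25    0.174 ] yaw_y -177.02 zax [-3.7e-03  3.0e-04 -1.0e+00] q [-0.11  0.22 -0.3   0.   -1.05  0.16] w 0.538 t 35.45
[0.0959, 0.0048, 0.004, 0.0347, 0.005, -0.0032]
```

View pics/wrist29.png

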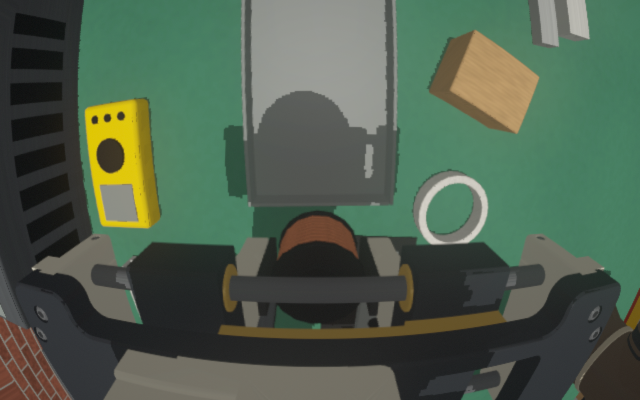

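```bash
python3 - <<'E'
import json; from h import *
P=json.load(open('pics/wrist29.json'))
for uv in [(248,204),(394,203),(244,100),(397,100),(242,10),(396,10)]: print(uv,onplane(P,uv,.035,True).round(4))
E
python3 -c "
import cv2
a=cv2.imread('pics/wrist29.png')[0:220,225:415]; cv2.imwrite('pics/w29z.png',cv2.resize(a,None,fx=2.7,fy=2.7,interpolation=cv2.INTER_CUBIC))"
```

```text
(248, 204) [ 0.5771 -0.23    0.035 ]
(394, 203) [ 0.4274 -0.2386  0.035 ]
(244, 100) [ 0.5817 -0.3345  0.035 ]
(397, 100) [ 0.4351 -0.3425  0.035 ]
(242, 10) [ 0.5886 -0.4252  0.035 ]
(396, 10) [ 0.4407 -0.4335  0.035 ]
```

View pics/w29z.png

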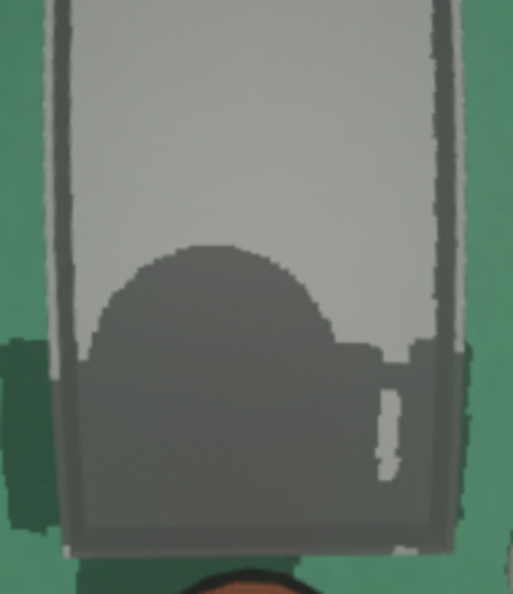

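```bash
python3 d.py .5138 -.4258 .017 183.5
```

```text
now [ 0.5078 -0.25    0.174 ] yaw_y -177.02 zax [-3.7e-03  3.0e-04 -1.0e+00] q [-0.11  0.22 -0.3   0.   -1.05  0.16] w 0.538 t 35.45
[0.1759, 0.0026, 0.157, 0.0347, 0.0051, -0.0866]
```

play_rows(
  moves=[
    [[0.03,0.001,0,0,0,-0.05],[0.07,0.002,0,0,0,-0.087],[0.11,0.002,0,0,0,-0.087],[0.15,0.0025,0,0,0,-0.087],[0.176,0.0025,0.01,0,0,-0.087],[0.176,0.0025,0.04,0,0,-0.087],[0.176,0.0025,0.07,0,0,-0.087],[0.176,0.0025,0.1,0,0,-0.087],[0.176,0.0025,0.125,0,0,-0.087],[0.176,0.0025,0.14,0,0,-0.087],[0.176,0.0025,0.15,0,0,-0.087],[0.176,0.0025,0.154,0,0,-0.087],[0.176,0.0025,0.154,0,0,-0.087],[0.176,0.0025,0.154,0,0,-0.087]],
  ],
)

```text
time_s: 36.85
tool_pos: [0.5151, -0.4265, 0.0218]
tcp_rot: [0.729, -0.685, -0.0, 0.001]
contact_force: [-0.2, -0.6, -1.1]
width: 0.536
```

```bash
python3 snap.py 30 wrist; python3 d.py .5138 -.4258 .017 183.5
```

```text
36.9 [ 0.515  -0.4266  0.0219] [ 0.7   0.38 -0.16]
now [ 0.515  -0.4266  0.0219] yaw_y -176.46 zax [-9.e-04 -1.e-03 -1.e+00] q [-0.4   0.53 -0.23  0.   -0.81  0.46] w 0.534 t 36.9
[-0.0009, 0.0012, 0.0049, 0.0095, -0.0086, 0.0061]
```

View pics/wrist30.png

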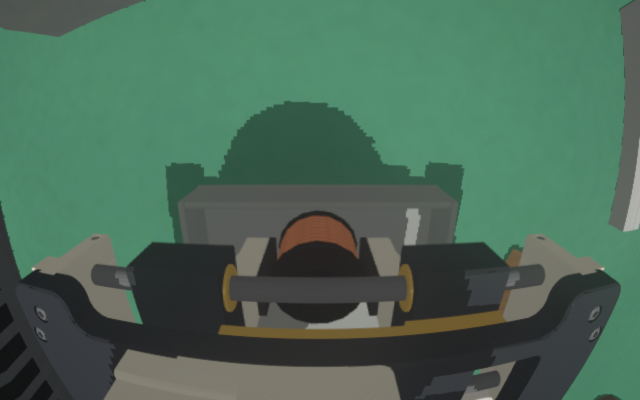

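play_rows(
  moves=[
    [[0,0,0.004,0,0,0],[0,0,0.0065,0,0,0],[0,0,0.008,0,0,0],[0,0,0.008,0,0,0]],
  ],
)

```text
time_s: 37.3
tool_pos: [0.5142, -0.4262, 0.0135]
tcp_rot: [0.729, -0.685, -0.001, 0.001]
contact_force: [-1.2, 2.1, 4.4]
width: 0.537
```

play_rows(
  hand=0.32,
  moves=[
    [[0,0,0,0,0,0],[0,0,0,0,0,0],[0,0,0,0,0,0],[0,0,0,0,0,0],[0,0,-0.03,0,0,0],[0,0,-0.07,0,0,0],[0,0,-0.11,0,0,0],[-0.05,-0.01,-0.14,0,0,0.5],[-0.1,-0.02,-0.15,0,0,1],[-0.15,-0.04,-0.15,0,0,1.6],[-0.2,-0.06,-0.15,0,0,1.6],[-0.2,-0.06,-0.15,0,0,1.6]],
  ],
)

```text
time_s: 38.5
tool_pos: [0.5634, -0.2194, 0.1632]
tcp_rot: [-0.67, 0.743, 0.0, -0.0]
contact_force: [0.4, -1.1, -0.1]
width: 0.676
```

```bash
python3 snap.py 31 wrist; python3 d.py .6068 -.0387 .16 173.9
```

```text
38.55 [ 0.5638 -0.2187  0.163 ] [ 0.41  0.9  -1.41]
now [ 0.5638 -0.2187  0.163 ] yaw_y 174.12 zax [-1.2e-03  4.0e-04 -1.0e+00] q [-0.05  0.29 -0.24 -0.   -1.04 -0.05] w 0.678 t 38.55
[-0.1834, -0.0243, 0.0031, 0.0121, 0.0021, 0.0372]
```

View pics/wrist31.png

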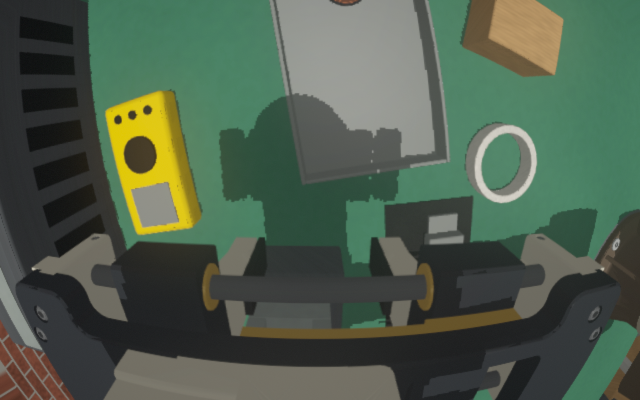

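play_rows(
  hand=0,
  moves=[
    [[-0.04,-0.005,0,0,0,0.03],[-0.08,-0.01,0,0,0,0.03],[-0.12,-0.016,0,0,0,0.03],[-0.155,-0.021,0,0,0,0.03],[-0.175,-0.0235,0,0,0,0.03],[-0.183,-0.0243,0,0,0,0.03],[-0.183,-0.0243,0.01,0,0,0.03],[-0.183,-0.0243,0.03,0,0,0.03],[-0.183,-0.0243,0.05,0,0,0.03],[-0.183,-0.0243,0.07,0,0,0.03],[-0.183,-0.0243,0.082,0,0,0.03],[-0.183,-0.0243,0.087,0,0,0.03],[-0.183,-0.0243,0.087,0,0,0.03],[-0.183,-0.0243,0.087,0,0,0.03]],
  ],
)

```text
time_s: 39.95
tool_pos: [0.606, -0.0437, 0.0761]
tcp_rot: [-0.667, 0.745, 0.001, -0.001]
contact_force: [0.4, 0.6, 0.9]
width: 0.998
```

play_rows(
  hand=1,
  moves=[
    [[0,0,0,0,0,0],[0,0,0,0,0,0],[0,0,0,0,0,0],[0,0,0,0,0,0],[0,0,0,0,0,0],[0,0,0,0,0,0],[0,0,0,0,0,0],[0,0,0,0,0,0]],
  ],
)

```text
time_s: 40.75
tool_pos: [0.6057, -0.0434, 0.0755]
tcp_rot: [-0.668, 0.745, 0.001, -0.001]
contact_force: [0.2, 0.9, 0.3]
width: 0.535
```

play_rows(
  moves=[
    [[0,0,-0.01,0,0,0],[0,0,-0.02,0,0,0],[0,0,-0.03,0,0,0],[0,0,-0.045,0,0,0],[0,0,-0.06,0,0,0],[0,0,-0.08,0,0,0],[0,0,-0.1,0,0,0],[0,0,-0.1,0,0,0],[0,0,-0.1,0,0,0]],
  ],
)

```text
time_s: 41.65
tool_pos: [0.6057, -0.0434, 0.1759]
tcp_rot: [-0.667, 0.745, 0.001, -0.0]
contact_force: [0.5, 0.5, -3.3]
width: 0.532
```

```bash
python3 d.py .5106 -.3739 .175 183.5;  python3 d.py .5106 -.3739 .0145 183.5; python3 snap.py 32 wrist
```

```text
now [ 0.6057 -0.0434  0.1759] yaw_y 173.73 zax [-1.6e-03  6.0e-04 -1.0e+00] q [ 0.25  0.29 -0.21 -0.   -1.07 -0.36] w 0.532 t 41.65
[0.3389, 0.0585, 0.0009, 0.0156, 0.0058, -1.6282]
now [ 0.6057 -0.0434  0.1759] yaw_y 173.73 zax [-1.6e-03  6.0e-04 -1.0e+00] q [ 0.25  0.29 -0.21 -0.   -1.07 -0.36] w 0.532 t 41.65
[0.339, 0.0582, 0.1614, 0.0156, 0.0058, -1.6282]
41.7 [ 0.6052 -0.0435  0.1751] [-0.16 -0.18 -2.75]
```

View pics/wrist32.png

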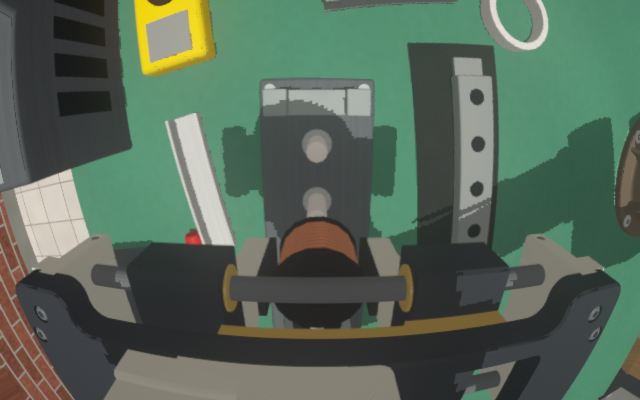

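play_rows(
  moves=[
    [[0.04,0.005,0,0,0,-0.2],[0.08,0.012,0,0,0,-0.5],[0.12,0.02,0,0,0,-0.8],[0.16,0.028,0,0,0,-1.1],[0.2,0.036,0,0,0,-1.4],[0.24,0.042,0,0,0,-1.63],[0.28,0.048,0,0,0,-1.63],[0.315,0.054,0,0,0,-1.63],[0.335,0.057,0,0,0,-1.63],[0.343,0.058,0,0,0,-1.63],[0.343,0.058,0.02,0,0,-1.63],[0.343,0.058,0.05,0,0,-1.63],[0.343,0.058,0.08,0,0,-1.63],[0.343,0.058,0.11,0,0,-1.63],[0.343,0.058,0.13,0,0,-1.63],[0.343,0.058,0.142,0,0,-1.63],[0.343,0.058,0.15,0,0,-1.63],[0.343,0.058,0.15,0,0,-1.63],[0.343,0.058,0.15,0,0,-1.63]],
  ],
)

```text
time_s: 43.6
tool_pos: [0.511, -0.3783, 0.0264]
tcp_rot: [0.729, -0.685, -0.0, 0.001]
contact_force: [-0.1, -0.3, -1.2]
width: 0.534
```

```bash
python3 snap.py 33 wrist; python3 d.py .5109 -.3789 .0145 183.5
```

```text
43.65 [ 0.5112 -0.3784  0.0268] [ 0.06  0.3  -1.08]
now [ 0.5112 -0.3784  0.0268] yaw_y -176.46 zax [-1.1e-03 -8.0e-04 -1.0e+00] q [-0.33  0.48 -0.3   0.   -0.79  0.39] w 0.533 t 43.65
[0.0005, 0.0003, 0.0123, 0.0112, -0.0067, 0.0074]
```

View pics/wrist33.png

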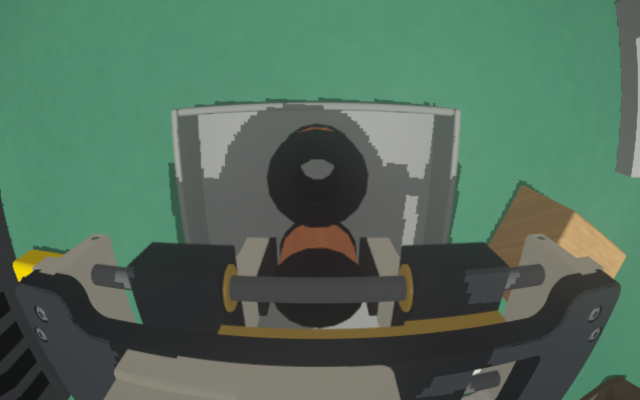

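play_rows(
  moves=[
    [[0,0,0.004,0,0,0],[0,0,0.008,0,0,0],[0,0,0.011,0,0,0],[0,0,0.0125,0,0,0],[0,0,0.0125,0,0,0]],
  ],
)

```text
time_s: 44.15
tool_pos: [0.5103, -0.3782, 0.0145]
tcp_rot: [0.729, -0.685, -0.001, 0.001]
contact_force: [-3.3, 4.0, 8.9]
width: 0.533
```

play_rows(
  hand=0.32,
  moves=[
    [[0,0,0,0,0,0],[0,0,0,0,0,0],[0,0,0,0,0,0],[0,0,0,0,0,0],[0,0,-0.03,0,0,0],[0,0,-0.07,0,0,0],[0,0,-0.11,0,0,0],[-0.05,-0.01,-0.14,0,0,0.5],[-0.1,-0.02,-0.15,0,0,1],[-0.15,-0.04,-0.15,0,0,1.6],[-0.2,-0.05,-0.15,0,0,1.6],[-0.25,-0.06,-0.15,0,0,1.6],[-0.3,-0.07,-0.15,0,0,1.6],[-0.3,-0.07,-0.15,0,0,1.6],[-0.3,-0.07,-0.15,0,0,1.6]],
  ],
)

```text
time_s: 45.65
tool_pos: [0.5626, -0.072, 0.1631]
tcp_rot: [-0.67, 0.742, 0.001, -0.001]
contact_force: [-0.1, 0.4, 0.1]
width: 0.68
```

```bash
python3 snap.py 34 wrist; python3 d.py .6124 .0130 .076 173.9
```

```text
45.7 [ 0.5623 -0.0734  0.163 ] [ 0.06 -0.4   0.39]
now [ 0.5623 -0.0734  0.163 ] yaw_y 174.07 zax [-2.7e-03 -1.0e-04 -1.0e+00] q [ 0.21  0.23 -0.32 -0.   -1.02 -0.32] w 0.682 t 45.7
[-0.0911, -0.0411, 0.0869, 0.026, -0.0035, 0.0276]
```

View pics/wrist34.png

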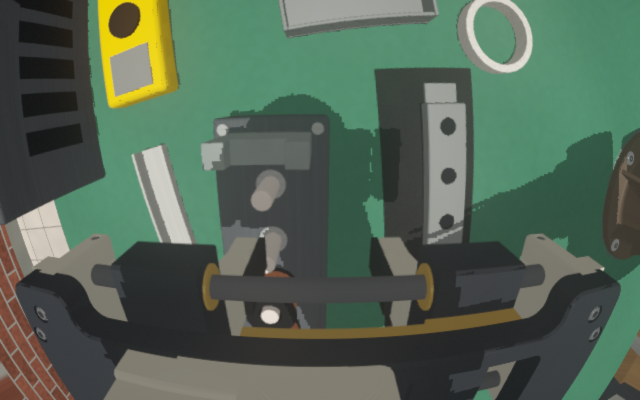

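play_rows(
  hand=0,
  moves=[
    [[-0.04,-0.02,0,0.02,0,0.027],[-0.075,-0.035,0.01,0.02,0,0.027],[-0.091,-0.041,0.02,0.02,0,0.027],[-0.091,-0.041,0.035,0.02,0,0.027],[-0.091,-0.041,0.035,0.02,0,0.027],[-0.091,-0.041,0.035,0.02,0,0.027]],
  ],
)

```text
time_s: 46.3
tool_pos: [0.612, 0.0104, 0.1276]
tcp_rot: [-0.667, 0.745, 0.0, -0.001]
contact_force: [0.5, -0.3, 0.7]
width: 1.001
```

```bash
python3 d.py .6124 .0130 .076 173.9;python3 snap.py 35 wrist; python3 d.py .6124 .0130 .076 173.9
```

```text
now [0.612  0.0104 0.1276] yaw_y 173.7 zax [-2.e-03 -9.e-04 -1.e+00] q [ 0.34  0.34 -0.26  0.   -0.98 -0.45] w 1.001 t 46.3
[-0.0026, -0.0002, 0.0516, 0.0176, -0.0106, -0.0332]
46.35 [0.6124 0.0106 0.1283] [0.49 0.27 0.64]
now [0.6124 0.0106 0.1283] yaw_y 173.71 zax [-7.e-04 -6.e-04 -1.e+00] q [ 0.34  0.34 -0.26  0.   -0.98 -0.45] w 0.996 t 46.35
[-0.0024, 0.0003, 0.0523, 0.0062, -0.0066, -0.0324]
```

play_rows(
  moves=[
    [[-0.0025,0,0.015,0,0,-0.03],[-0.0025,0,0.03,0,0,-0.03],[-0.0025,0,0.043,0,0,-0.03],[-0.0025,0,0.052,0,0,-0.03],[-0.0025,0,0.052,0,0,-0.03],[-0.0025,0,0.052,0,0,-0.03]],
  ],
)

```text
time_s: 46.95
tool_pos: [0.613, 0.0141, 0.0762]
tcp_rot: [-0.669, 0.743, -0.0, -0.0]
contact_force: [0.8, 0.6, 0.9]
width: 1.001
```

play_rows(
  hand=1,
  moves=[
    [[0,0,0,0,0,0],[0,0,0,0,0,0],[0,0,0,0,0,0],[0,0,0,0,0,0],[0,0,0,0,0,0],[0,0,0,0,0,0],[0,0,0,0,0,0],[0,0,0,0,0,0]],
  ],
)

```text
time_s: 47.75
tool_pos: [0.6128, 0.0143, 0.076]
tcp_rot: [-0.669, 0.743, 0.0, -0.0]
contact_force: [0.1, -0.4, 0.6]
width: 0.536
```

play_rows(
  moves=[
    [[0,0,-0.01,0,0,0],[0,0,-0.02,0,0,0],[0,0,-0.03,0,0,0],[0,0,-0.045,0,0,0],[0,0,-0.06,0,0,0],[0,0,-0.08,0,0,0],[0,0,-0.1,0,0,0],[0,0,-0.1,0,0,0],[0,0,-0.1,0,0,0]],
  ],
)

```text
time_s: 48.65
tool_pos: [0.6128, 0.0144, 0.1766]
tcp_rot: [-0.669, 0.744, -0.0, 0.0]
contact_force: [-0.5, 0.4, -2.3]
width: 0.532
```

```bash
python3 d.py .5074 -.3221 .03 183.5; python3 snap.py 36 wrist
```

```text
now [0.6128 0.0144 0.1766] yaw_y 173.93 zax [ 7.e-04  6.e-04 -1.e+00] q [ 0.34  0.29 -0.2  -0.   -1.08 -0.45] w 0.532 t 48.65
[0.3459, 0.0693, 0.1463, -0.0061, 0.0056, -1.5946]
48.7 [0.6123 0.0143 0.1757] [-0.94 -0.54 -2.01]
```

View pics/wrist36.png

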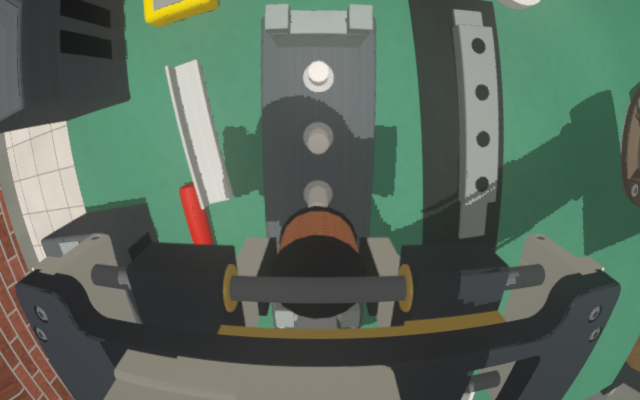

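play_rows(
  moves=[
    [[0.04,0.005,0,0,0,-0.2],[0.08,0.012,0,0,0,-0.5],[0.12,0.02,0,0,0,-0.8],[0.16,0.03,0,0,0,-1.1],[0.2,0.039,0,0,0,-1.4],[0.24,0.047,0,0,0,-1.594],[0.28,0.056,0,0,0,-1.594],[0.315,0.063,0,0,0,-1.594],[0.337,0.067,0,0,0,-1.594],[0.346,0.069,0,0,0,-1.594],[0.346,0.069,0.02,0,0,-1.594],[0.346,0.069,0.05,0,0,-1.594],[0.346,0.069,0.08,0,0,-1.594],[0.346,0.069,0.11,0,0,-1.594],[0.346,0.069,0.13,0,0,-1.594],[0.346,0.069,0.142,0,0,-1.594],[0.346,0.069,0.15,0,0,-1.594],[0.346,0.069,0.15,0,0,-1.594],[0.346,0.069,0.15,0,0,-1.594]],
  ],
)

```text
time_s: 50.6
tool_pos: [0.5082, -0.3227, 0.0268]
tcp_rot: [0.729, -0.685, 0.0, 0.0]
contact_force: [0.7, -0.3, -1.5]
width: 0.531
```

```bash
python3 snap.py 37 wrist; python3 d.py .5074 -.3221 .0155 183.5
```

```text
50.65 [ 0.5084 -0.3228  0.0271] [ 0.62  0.75 -1.86]
now [ 0.5084 -0.3228  0.0271] yaw_y -176.47 zax [ 1.e-03 -8.e-04 -1.e+00] q [-0.24  0.44 -0.38  0.   -0.75  0.3 ] w 0.534 t 50.65
[-0.0007, 0.0009, 0.0116, -0.0087, -0.0086, 0.0044]
```

View pics/wrist37.png

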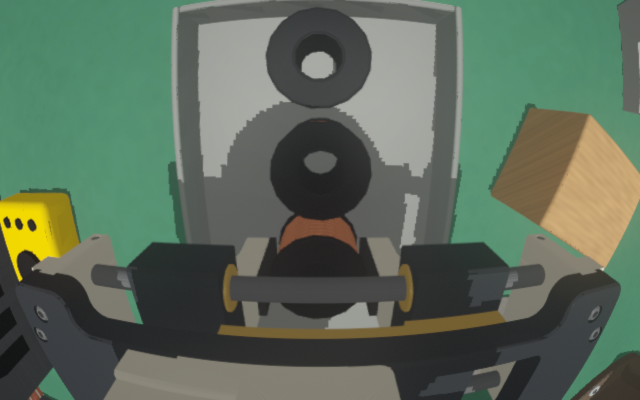

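Run:
```python
import json; from h import *
P=json.load(open('pics/wrist37.json'))
for uv,z in [((320,217),.049),((320,119),.049),((271,170),.049),((371,170),.049),((317,213),.016),((317,213),.061)]: print(uv,z,onplane(P,uv,z,True).round(4))
```

```text
(320, 217) 0.049 [ 0.5091 -0.3528  0.049 ]
(320, 119) 0.049 [ 0.512  -0.3977  0.049 ]
(271, 170) 0.049 [ 0.5325 -0.3738  0.049 ]
(371, 170) 0.049 [ 0.4876 -0.3766  0.049 ]
(317, 213) 0.016 [ 0.5099 -0.3427  0.016 ]
(317, 213) 0.061 [ 0.5109 -0.359   0.061 ]
```

play_rows(
  moves=[
    [[0,0,0.004,0,0,0],[0,0,0.008,0,0,0],[0,0,0.0105,0,0,0],[0,0,0.0115,0,0,0],[0,0,0.0115,0,0,0]],
  ],
)

```text
time_s: 51.15
tool_pos: [0.5074, -0.3225, 0.0149]
tcp_rot: [0.728, -0.685, -0.0, 0.0]
contact_force: [-1.7, 1.7, 4.5]
width: 0.539
```

play_rows(
  hand=0.32,
  moves=[
    [[0,0,0,0,0,0],[0,0,0,0,0,0],[0,0,0,0,0,0],[0,0,0,0,0,0],[0,0,-0.03,0,0,0],[0,0,-0.07,0,0,0],[0,0,-0.11,0,0,0],[-0.05,-0.015,-0.14,0,0,0.5],[-0.1,-0.03,-0.15,0,0,1],[-0.15,-0.05,-0.15,0,0,1.6],[-0.2,-0.065,-0.15,0,0,1.6],[-0.25,-0.08,-0.15,0,0,1.6],[-0.3,-0.095,-0.15,0,0,1.6],[-0.35,-0.11,-0.14,0,0,1.6],[-0.38,-0.12,-0.12,0,0,1.6],[-0.38,-0.12,-0.12,0,0,1.6],[-0.38,-0.12,-0.12,0,0,1.6]],
  ],
)

```text
time_s: 52.85
tool_pos: [0.6038, 0.0658, 0.133]
tcp_rot: [-0.67, 0.743, 0.0, -0.001]
contact_force: [0.1, -0.5, 0.5]
width: 0.682
```

```bash
python3 snap.py 38 wrist; python3 d.py .6179 .0647 .076 173.9
```

```text
52.9 [0.6039 0.0646 0.1338] [ 0.43 -0.96  0.11]
now [0.6039 0.0646 0.1338] yaw_y 174.0 zax [-1.8e-03 -9.0e-04 -1.0e+00] q [ 0.43  0.32 -0.26  0.   -0.98 -0.53] w 0.68 t 52.9
[-0.0017, -0.014, 0.0578, 0.0166, -0.0104, 0.0169]
```

View pics/wrist38.png

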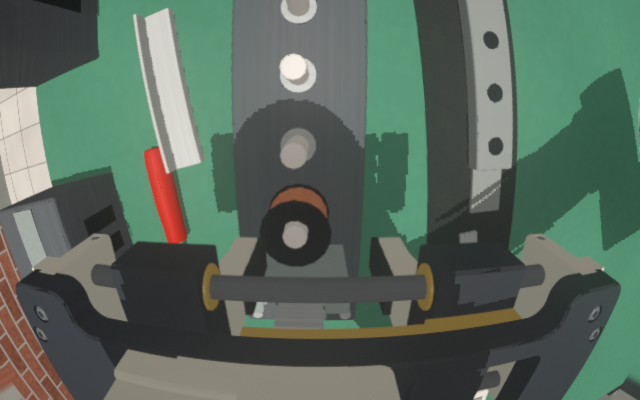

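play_rows(
  hand=0,
  moves=[
    [[-0.001,-0.014,0,0,0,0.017],[-0.001,-0.014,0,0,0,0.017],[-0.001,-0.014,0,0,0,0.017],[-0.001,-0.014,0,0,0,0.017]],
  ],
)

```text
time_s: 53.3
tool_pos: [0.6178, 0.0627, 0.1347]
tcp_rot: [-0.667, 0.745, 0.0, -0.0]
contact_force: [0.8, 0.5, -0.5]
width: 0.967
```

```bash
python3 d.py .6179 .0647 .076 173.9
```

```text
now [0.6178 0.0627 0.1347] yaw_y 173.74 zax [-5.e-04 -1.e-04 -1.e+00] q [ 0.42  0.34 -0.23 -0.   -0.99 -0.52] w 0.967 t 53.3
[-0.0021, 0.0001, 0.0587, 0.0042, -0.0009, -0.0273]
```

play_rows(
  moves=[
    [[-0.002,0,0.015,0,0,-0.02],[-0.002,0,0.03,0,0,-0.02],[-0.002,0,0.045,0,0,-0.02],[-0.002,0,0.055,0,0,-0.02],[-0.002,0,0.058,0,0,-0.02],[-0.002,0,0.058,0,0,-0.02]],
  ],
)

```text
time_s: 53.9
tool_pos: [0.6182, 0.0654, 0.0763]
tcp_rot: [-0.669, 0.744, 0.0, -0.001]
contact_force: [0.2, 0.1, -0.1]
width: 0.999
```

play_rows(
  hand=1,
  moves=[
    [[0,0,0,0,0,0],[0,0,0,0,0,0],[0,0,0,0,0,0],[0,0,0,0,0,0],[0,0,0,0,0,0],[0,0,0,0,0,0],[0,0,0,0,0,0],[0,0,0,0,0,0]],
  ],
)

```text
time_s: 54.7
tool_pos: [0.6184, 0.0656, 0.0765]
tcp_rot: [-0.669, 0.744, 0.0, -0.0]
contact_force: [-0.1, 0.7, 1.5]
width: 0.538
```

play_rows(
  moves=[
    [[0,0,-0.01,0,0,0],[0,0,-0.02,0,0,0],[0,0,-0.03,0,0,0],[0,0,-0.045,0,0,0],[0,0,-0.06,0,0,0],[0,0,-0.08,0,0,0],[0,0,-0.1,0,0,0],[0,0,-0.1,0,0,0],[0,0,-0.1,0,0,0]],
  ],
)

```text
time_s: 55.6
tool_pos: [0.6185, 0.0657, 0.1771]
tcp_rot: [-0.669, 0.744, 0.0, 0.0]
contact_force: [-0.4, -0.8, -2.8]
width: 0.535
```

```bash
python3 d.py .5042 -.2702 .03 183.5; python3 snap.py 39 wrist
```

```text
now [0.6185 0.0657 0.1771] yaw_y 173.92 zax [ 6.e-04  6.e-04 -1.e+00] q [ 0.42  0.31 -0.18 -0.   -1.08 -0.53] w 0.535 t 55.6
[0.3463, 0.0781, 0.1468, -0.0054, 0.0063, -1.5974]
55.65 [0.618  0.0656 0.1762] [ 1.02  0.61 -2.48]
```

View pics/wrist39.png

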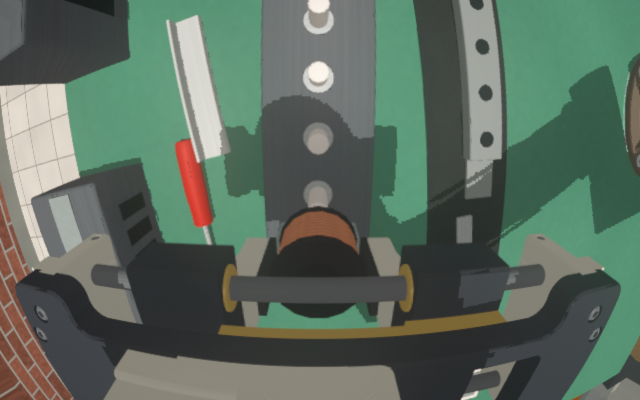

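play_rows(
  moves=[
    [[0.04,0.005,0,0,0,-0.2],[0.08,0.013,0,0,0,-0.5],[0.12,0.022,0,0,0,-0.8],[0.16,0.033,0,0,0,-1.1],[0.2,0.043,0,0,0,-1.4],[0.24,0.053,0,0,0,-1.597],[0.28,0.063,0,0,0,-1.597],[0.315,0.071,0,0,0,-1.597],[0.337,0.076,0,0,0,-1.597],[0.346,0.078,0,0,0,-1.597],[0.346,0.078,0.02,0,0,-1.597],[0.346,0.078,0.05,0,0,-1.597],[0.346,0.078,0.08,0,0,-1.597],[0.346,0.078,0.11,0,0,-1.597],[0.346,0.078,0.13,0,0,-1.597],[0.346,0.078,0.142,0,0,-1.597],[0.346,0.078,0.15,0,0,-1.597],[0.346,0.078,0.15,0,0,-1.597],[0.346,0.078,0.15,0,0,-1.597]],
  ],
)

```text
time_s: 57.55
tool_pos: [0.5048, -0.2703, 0.0272]
tcp_rot: [0.729, -0.685, 0.0, 0.0]
contact_force: [0.5, -0.4, -1.5]
width: 0.531
```

```bash
python3 snap.py 40 wrist; python3 d.py .5042 -.2702 .0155 183.5
```

```text
57.6 [ 0.505  -0.2704  0.0275] [-0.72  0.52 -0.97]
now [ 0.505  -0.2704  0.0275] yaw_y -176.47 zax [ 1.e-03 -7.e-04 -1.e+00] q [-0.15  0.4  -0.45  0.   -0.72  0.21] w 0.537 t 57.6
[-0.0002, 0.0008, 0.012, -0.0088, -0.0069, 0.0044]
```

View pics/wrist40.png

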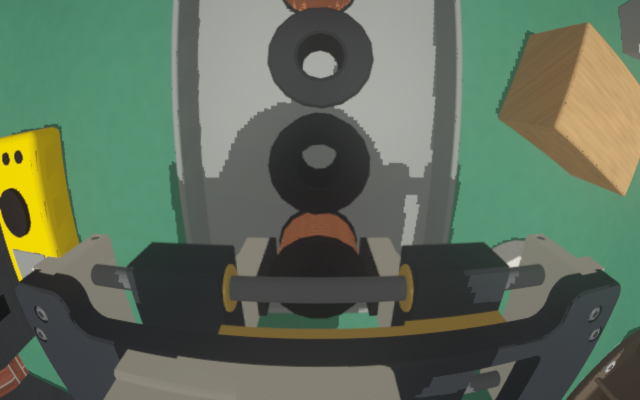

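play_rows(
  moves=[
    [[0,0,0.004,0,0,0],[0,0,0.008,0,0,0],[0,0,0.0105,0,0,0],[0,0,0.0115,0,0,0],[0,0,0.0115,0,0,0]],
  ],
)

```text
time_s: 58.1
tool_pos: [0.504, -0.2702, 0.0155]
tcp_rot: [0.728, -0.685, -0.0, 0.0]
contact_force: [-2.4, 1.8, 3.2]
width: 0.537
```

play_rows(
  hand=0.32,
  moves=[
    [[0,0,0,0,0,0],[0,0,0,0,0,0],[0,0,0,0,0,0],[0,0,0,0,0,0],[0,0,-0.03,0,0,0],[0,0,-0.07,0,0,0],[0,0,-0.11,0,0,0],[0,0,-0.15,0,0,0],[-0.05,0,-0.2,0,0,0],[-0.1,0,-0.24,0,0,0],[-0.15,0,-0.25,0,0,0],[-0.2,0.02,-0.25,0,0,0],[-0.2,0.04,-0.25,0,0,0],[-0.2,0.04,-0.25,0,0,0],[-0.2,0.04,-0.25,0,0,0]],
  ],
)

```text
time_s: 59.6
tool_pos: [0.452, -0.0722, 0.2658]
tcp_rot: [0.729, -0.684, 0.0, -0.001]
contact_force: [0.1, 0.2, 0.1]
width: 0.679
```

```bash
python3 snap.py 41 wrist top scene; python3 d.py .45 -.0 .25 183.5
```

```text
59.75 [ 0.4525 -0.0735  0.2648] [ 0.15 -0.3  -0.01]
now [ 0.4525 -0.0735  0.2648] yaw_y -176.54 zax [-1.e-03 -5.e-04 -1.e+00] q [ 0.27 -0.03 -0.38  0.   -1.23 -0.21] w 0.678 t 59.75
[-0.0736, -0.002, 0.0147, 0.0101, -0.0038, -0.0064]
```

View pics/wrist41.png

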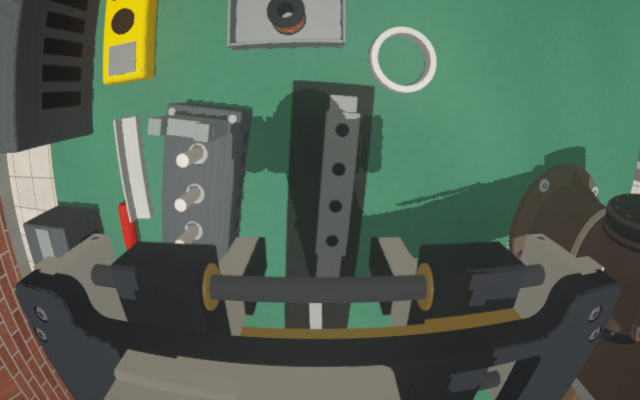

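View pics/scene41.png

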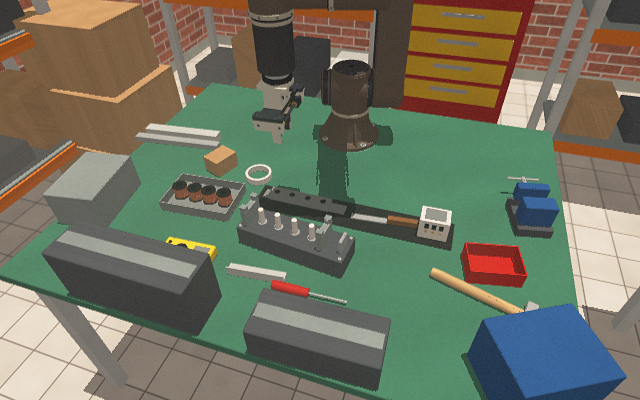

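View pics/top41.png

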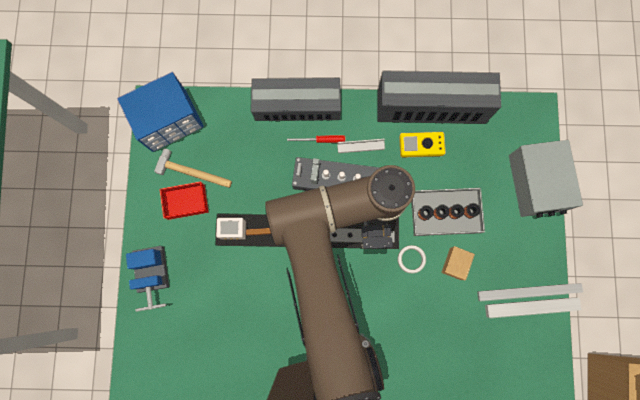

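play_rows(
  moves=[
    [[0.05,0,-0.03,0,0,-1],[0.1,0.02,-0.03,0,0,-2],[0.15,0.04,-0.03,0,0,-3],[0.2,0.06,-0.03,0,0,-4],[0.25,0.09,-0.03,0,0,-5],[0.3,0.12,-0.03,0,0,-6],[0.35,0.15,-0.03,0,0,-7],[0.4,0.19,-0.03,0,0,-8],[0.45,0.23,-0.03,0,0,-8],[0.48,0.25,-0.03,0,0,-8],[0.48,0.25,-0.03,0,0,-8],[0.48,0.25,-0.03,0,0,-8],[0.48,0.25,-0.03,0,0,-8]],
  ],
)

```text
time_s: 61.05
tool_pos: [0.2298, -0.5692, 0.2932]
tcp_rot: [0.943, -0.332, -0.002, -0.001]
contact_force: [0.7, 0.4, -0.2]
width: 0.678
```

```bash
python3 snap.py 42 top scene; python3 -c "
import cv2
a=cv2.imread('pics/top42.png')[140:270,205:495]; cv2.imwrite('pics/t42z.png',cv2.resize(a,None,fx=2.7,fy=2.7,interpolation=cv2.INTER_CUBIC))
a=cv2.imread('pics/scene42.png')[150:270,150:470]; cv2.imwrite('pics/s42z.png',cv2.resize(a,None,fx=2.5,fy=2.5,interpolation=cv2.INTER_CUBIC))"
```

```text
61.15 [ 0.2315 -0.5675  0.2944] [-0.14  0.28  0.42]
```

View pics/t42z.png

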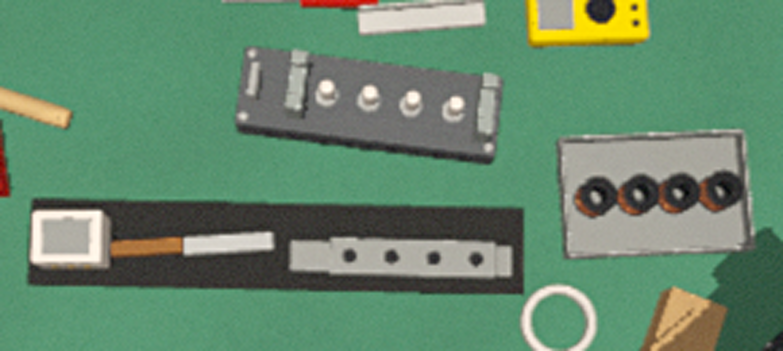

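View pics/s42z.png

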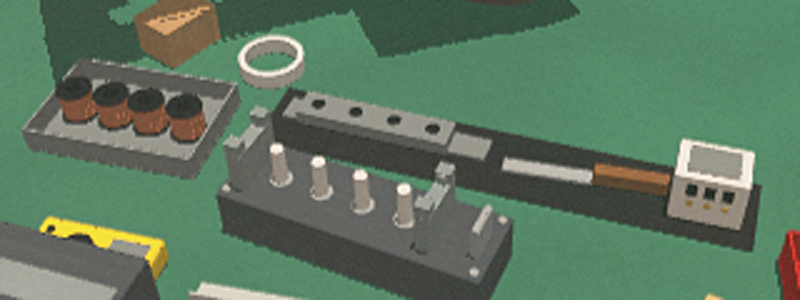

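Run:
```python
import json; from h import *
T=json.load(open('pics/top42.json'))
f=lambda u,v,z:onplane(T,np.array([u,v])/2.7+[205,140]-[1.0,.5],z).round(4)
print("contactor top corners",f(32,210,.073),f(104,211,.073),f(102,263,.073),f(32,263,.073))
print("mat corners",f(32,199,.003),f(28,284,.003),f(523,208,.003),f(523,293,.003))
print("pry tip",f(273,240,.008),"handle end",f(112,247,.025))
print("keeper ends",f(290,255,.008),f(512,260,.008), "keeper edges",f(400,238,.023),f(400,276,.023))
```

```text
contactor top corners [0.4676 0.4174 0.073 ] [0.468  0.3304 0.073 ] [0.4052 0.33   0.073 ] [0.4035 0.4139 0.073 ]
mat corners [0.4908 0.4335 0.003 ] [0.3838 0.4327 0.003 ] [ 0.4913 -0.1844  0.003 ] [ 0.3845 -0.184   0.003 ]
pry tip [0.4442 0.1285 0.008 ] handle end [0.4298 0.3265 0.025 ]
keeper ends [0.4259 0.1068 0.008 ] [ 0.425  -0.1698  0.008 ] keeper edges [ 0.4481 -0.0293  0.023 ] [ 0.401  -0.0298  0.023 ]
```

Run:
```python
from cell import env, order
print(order.close_job()); print(env.observe()["time_s"])
```

```text
the job is handed in; nothing more can be done
None
the job is handed in; nothing more can be done
```

The job is done as asked and was handed in at about 61 s of the 208 s allowed.

1. **Contactor:** I moved it onto the mat first.
2. **Keeper:** I levered it loose with the pry bar over the fulcrum lug, about 36° of tilt plus an 8 mm push further in. From two camera positions it then sat about 10 mm higher at choke 3 (z 0.1465 against 0.137 seated), so it was clear of the catch. The pry bar went back on the mat before I touched the keeper with the gripper.
3. **Chokes:** All four were present. I lifted each off its spindle and stood it upright in the grey bin.

Last checks, from the top and scene pictures:
- All four spindles are bare and all four chokes are upright in the bin.
- The contactor, pry bar and keeper all lie fully within the mat's edges, and the robot is clear of everything.
- The bystander items I could see had not moved.

What did not go exactly to plan:
- I took choke 1 about 5 mm off centre and corrected for it when placing it.
- The keeper dropped about 7 mm onto the mat at release, because the fingertips reached below its underside.
- By the last picture the pry bar had shifted and turned slightly from where I laid it. It is flat on the mat with its handle end very close to the contactor, possibly touching.

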